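# Chuck the good tee coupon in the welding positioner and scrap the crooked one

### The arm

A 7-joint arm with a two-finger parallel gripper is mounted at the origin on the work surface. World frame = base frame: x ahead of the robot, y to its left, z up, the work surface at z = 0. Lengths are in m, angles in rad, forces in N, time in s.
With the tool pointing down it reaches from about 0.4 to 0.875 m from the base axis. Payload 6.5 kg.
Tool frame: the origin (TCP) lies midway between the tips of the shut fingers; the grasp point (between the pads) lies 19 mm behind it; z points along the fingers, y is the line along which they close (so a half turn about z gives the same grasp; the last joint's range is limited). The gripper opens to 88 mm and grips with 3 to 60 N. Pads are 18 mm wide; open, the fingers measure 123 mm over their backs; the gripper's body (75 mm by 187 mm) begins 45 mm behind the grasp point.
Start: joints at [1.254, 0.536, -0.004, 1.538, 0.003, 1.067, -0.071], TCP at [0.161, -0.63, 0.239] pointing down, gripper open.
Joint ranges: [-2.7, 2.7], [-0.37, 2.16], [-1.27, 1.26], [0.24, 2.4], [-1.31, 4.45], [0.19, 1.91], [-2.76, 2.76]. Speed limits (rad/s): [2.39, 2.39, 3.14, 3.14, 3.14, 3.14, 3.14].

### API

Orientations are given as [roll, pitch, yaw] about the fixed x, y, z axes, in that order (R = Rz(yaw) Ry(pitch) Rx(roll)).
In Python, from cell import ctrl gives the robot as it stands. The module is installed in compiled form; this text tells all that it offers.
- The arm moves only by the tool drive_tool, never from a script. Its argument "increments" is text: rows parted by semicolons, each of 5 numbers parted by spaces: the opening, from -1 (shut) to 1 (fully open), then the shift along the tool's x, y, z in mm, then the turn about the tool's z in rad. A call has 1 to 12 rows; each row shifts and turns the commanded pose from where the row before left it, along the tool's axes as they then stand; what a row does not reach is not made up. A row lasts 1/8 s, in which the tool goes at most 62.5 mm and 10.7 degrees, less where a joint would pass 70% of its speed; a pose out of reach is approached as far as the arm can. A call with a gripper value outside its range is refused whole. The fingers move at their own pace and stop on an object; "squeeze" is the grip in N (left out, the last holds). Time passes only in rows, so rows that do not move let the fingers close. It gives the time, the measured TCP pose, the force, the opening and the grip force at its end, in the units of the state.
- ctrl.read_state(): the state, without advancing time (a new reading comes with each control period).
- ctrl.grab_frame(name): name is "side" or "top"; returns a dict with "color" (400x640x3 uint8, red, green, blue), "fx", "fy", "cx", "cy" (pixels), "T" (4x4, takes a point from camera to world coordinates). Camera axes: x right, y down, z forward; pixel columns grow to the right and rows downward; lengths in m; the calibration is good to about 2 mm. A picture is of the moment at which its call begins. There is no depth.
- ctrl.finish_job(): hands the job in; it is judged then, once.
The state is a dict: "time_s": time; "q": joint angles; "qd": joint speeds; "joint_efforts": joint torques, N m; "tcp_pos": TCP position; "ee_rot": TCP orientation; "wrist_force": force on the tool from outside, world axes, zero at the start; "moment": the same for the moment, N m; "finger_gap": opening from 0.0 (shut) to 1.0 (fully open); "gripper_force": force on a finger pad.
Only numpy, scipy, OpenCV 4.12 (cv2) and the standard library are available. Lean on these libraries where they do the work, as an engineer would, in place of code of your own. Each camera call takes 0.05 s, during which the arm holds its last target. There are 200 camera calls.

### The job

Get the next tube tee ready for welding: stand the straight-branched tee foot down, square on the face of the tilted positioner chuck, and turn the chuck's sleeve by its crank handle until all four jaws grip the tube firmly and stay tight. The tee whose branch was welded on crooked (drooping) is a reject: put it in the open steel scrap bin. Leave the other things on the bench where they are.

Things in the scene. Friction and masses are not known exactly. Their poses are not given: they have to be found in the camera images.
- tee: Good tee, bare steel, loose, standing on its foot: a tube 34 mm across, 130 mm tall (solid, 0.2 to 0.45 kg). Its branch, 22 mm across, sticks out square to the tube along the tee's +x, axis 72 mm above the foot, end 60 mm from the tube's axis. The top 45 mm of the tube is clear for gripping. Origin: centre of the foot; z up along the tube.
- crooked_tee: Reject tee: same tube (34 mm across, 130 mm tall, 0.2 to 0.45 kg, loose, standing) and same branch, but the branch leaves the tube 78 mm above the foot and droops 40 degrees downwards along its +x. Origin: centre of the foot; z up along the tube.
- crooked_tee_mid (a point): Point on the reject's tube axis, 65 mm above its foot.
- seat (a point): Centre of the chuck's flat face (96 mm across), where the tee's foot is to stand; 135 mm above the bench, straight over the middle of the positioner's fixed 150 x 150 mm base. z: the chuck axis, leaning 25 degrees (0.44 rad) from vertical towards the seat's -x side (roughly the robot); y is level. Four jaws stand round it. Below the face only the crank reaches beyond 65 mm radius.
- sleeve (a joint): Sleeve angle, rad: 0 (jaws open) to 1.3 (closed); starts at 0 to 0.2. Grows turning clockwise seen from above the face. Each rad moves all four jaws 5 mm inwards; they meet a centred 34 mm tube at about 0.9. Stiff: 0.5 N m, about 4.5 N at the handle; stays where left. Turning on past contact squeezes harder; 10 to 20 N at the handle, across the crank, clamps firmly.
- sleeve_handle (a point): Grip point of the sleeve's crank: a post 18 mm across, parallel to the chuck axis, 115 mm from it, on a flat bar. The point is on the post's axis, 14 mm above the chuck face's plane, 20 mm below the post's top, 27 mm above the bar. x: outwards from the chuck axis, z: along it. At sleeve 0 it stands 210 degrees round seat z from seat x; it swings over the low side to 135 degrees at 1.3 rad.
- jaw1: Chuck jaw at 0 degrees from the seat's x; 55 mm tall, 14 to 16 mm wide, 10 mm thick (22 mm in its lower half). Origin: foot of its inner, gripping face, 21.5 mm from the chuck axis when open; x outwards.
- jaw2: Chuck jaw at 90 degrees from the seat's x; 55 mm tall, 14 to 16 mm wide, 10 mm thick (22 mm in its lower half). Origin: foot of its inner, gripping face, 21.5 mm from the chuck axis when open; x outwards.
- jaw3: Chuck jaw at 180 degrees from the seat's x; 55 mm tall, 14 to 16 mm wide, 10 mm thick (22 mm in its lower half). Origin: foot of its inner, gripping face, 21.5 mm from the chuck axis when open; x outwards.
- jaw4: Chuck jaw at 270 degrees from the seat's x; 55 mm tall, 14 to 16 mm wide, 10 mm thick (22 mm in its lower half). Origin: foot of its inner, gripping face, 21.5 mm from the chuck axis when open; x outwards.
- scrap_bin: Open-topped sheet-steel scrap bin, fixed, 170 (x) x 150 (y) x 60 mm high outside, walls and floor 4 mm. Origin: centre of its underside; z up.
- pipe: Bystander: plain steel tube with no branch, 34 mm across, 100 mm tall, standing among the tees. Origin at the centre of its foot.
- canister: Bystander: aluminium jar with a black cap, 50 mm across, 90 mm tall, standing among the tees. Origin at the centre of its foot.
- cup: Bystander: white foam cup, 76 mm across the rim, 90 mm tall. Origin at the centre of its foot.
- hammer: Bystander: hammer lying beyond the positioner.
- wrench: Bystander: wrench lying flat on the robot's side of the positioner.
- magnet: Bystander: flat dark arrow-shaped welding magnet, 85 mm long, 16 mm high, lying on the robot's side of the positioner.
Not all that is in view belongs to the job. What is shaped like the tee but orange is not meant.

How it is judged:
By the outcome, as a careful person would: the job done as asked, in the order asked, and still so for the second after the job is handed in, with the robot touching nothing.
It also fails if it takes over 72 s, if anything falls off the work surface, if the arm or the gripper's body presses on something with over 40 N, if the wrist force passes 120 N, or if a joint passes its speed limit or range.

## Working session

There is one attempt and no reset: what is moved stays moved. The work goes in short steps, Python scripts to look and compute and a tool call to move; the robot and the scene stay as the last step left them, time stands still between calls to the robot, and variables do not carry over. Pictures are saved under pics/ and viewed, at most 10 in all, crops included, and the job is handed in when it is done.

Besides the shell and the picture viewer there is one more tool, called after "Call:" by a JSON object that holds its "api" and its "payload", one argument or row to a line. drive_tool: Moves the arm, as the interface text tells. Its arguments: {"type":"object","properties":{"increments":{"type":"string"},"squeeze":{"type":"number"}},"required":["increments"]}

```bash
mkdir -p pics; python3 - <<'E'
from cell import ctrl
import cv2,numpy as np
s=ctrl.read_state()
for k in ['time_s','q','tcp_pos','ee_rot','wrist_force','finger_gap']: print(k,np.round(s[k],3))
for n in ['side','top']:
    f=ctrl.grab_frame(n); cv2.imwrite(f'pics/{n}0.png',f['color'][:,:,::-1]); print(n,f['fx'],f['fy'],f['cx'],f['cy'],np.round(f['T'],4).tolist())
E
```

```text
time_s 0.0
q [ 1.254  0.537 -0.004  1.539  0.003  1.067 -0.071]
tcp_pos [ 0.161 -0.629  0.238]
ee_rot [-3.14   0.     0.251]
wrist_force [ 0.233 -0.032 -0.096]
finger_gap 1.0
side 440.25439867703506 440.25439867703506 319.17143967449084 202.46423523382816 [[0.9384, -0.2467, 0.2418, 0.2394], [-0.3454, -0.6852, 0.6413, -0.7818], [0.0075, -0.6853, -0.7282, 1.018], [0.0, 0.0, 0.0, 1.0]]
top 362.49669676811914 362.49669676811914 319.95665794298606 199.83655881898446 [[0.0018, -0.985, 0.1727, 0.3456], [-1.0, -0.002, -0.0008, 0.0103], [0.0011, -0.1727, -0.985, 1.2674], [0.0, 0.0, 0.0, 1.0]]
```

View pics/side0.png

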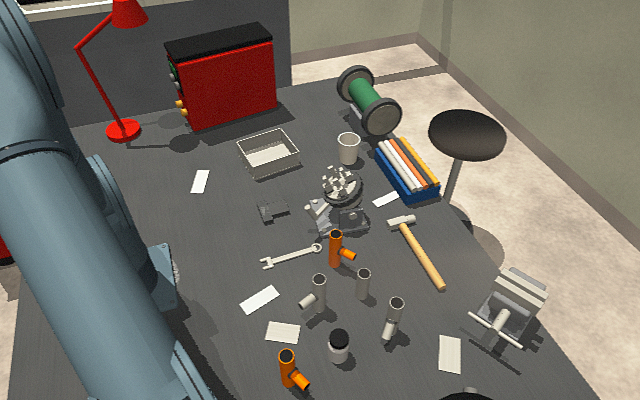

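View pics/top0.png

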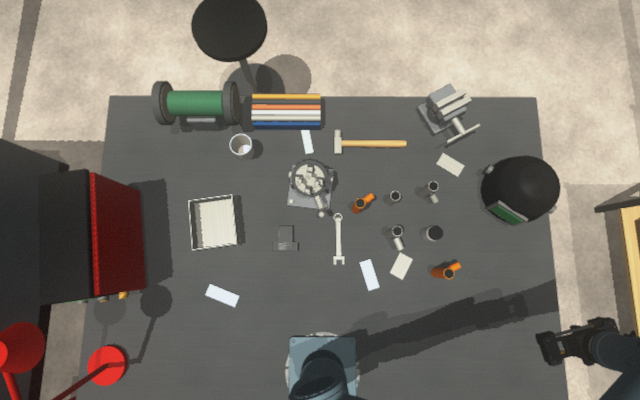

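The side view shows two bare tees at (319,282) and (396,305), the pipe at (363,275), the canister at (338,345), the chuck at (341,185) and the bin at (268,150). In the top view they are at (397,232), (433,188), (395,196), (434,232), (312,180) and (215,222). I'll make one composite of enlarged crops to tell the tees apart.

```bash
python3 - <<'E'
import cv2,numpy as np
s=cv2.imread('pics/side0.png');t=cv2.imread('pics/top0.png')
def c(i,x,y,w,h,k): return cv2.resize(i[y:y+h,x:x+w],None,fx=k,fy=k,interpolation=cv2.INTER_CUBIC)
a=np.hstack([c(s,295,260,120,90,3.333)[:300,:400],c(s,290,155,90,90,4.4444)[:300,:400]])
a=np.hstack([c(s,295,262,120,90,10/3),c(s,290,155,120,90,10/3)])
b=np.hstack([c(t,375,170,80,60,5)[:300,:400],c(t,275,150,80,60,5)])
cv2.imwrite('pics/comp.png',np.vstack([a[:300],b[:300]]))
E
```

```text
(no output)
```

View pics/comp.png

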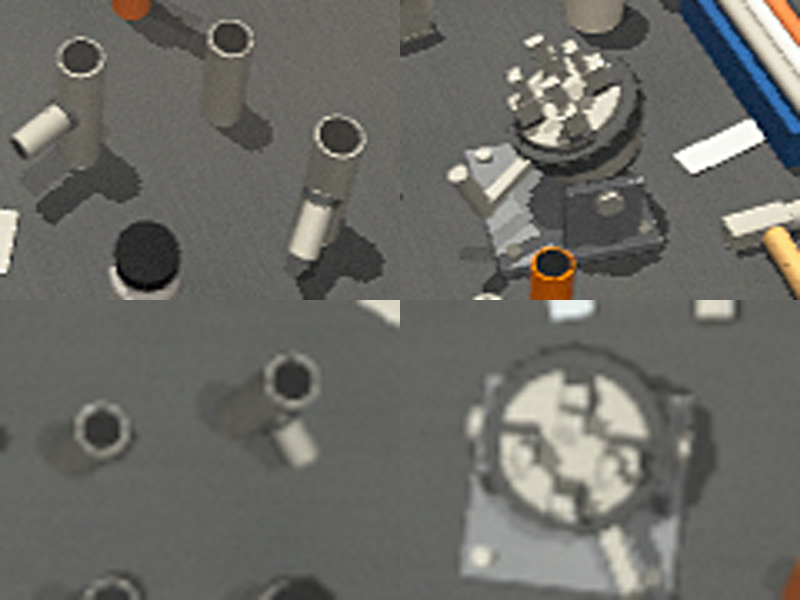

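The left tee (side 319,279 / top 397,232) and the right tee (side 397,303 / top 433,186) both stand. The right branch looks the drooping one, which I'll check by triangulating the branch ends. The chuck jaws show seat yaw of about -5°, with the handle at the lower right.

```bash
cat > h.py <<'E'
import cv2,numpy as np
def ray(f,p):
    T=np.array(f['T']);d=T[:3,:3]@np.array([(p[0]-f['cx'])/f['fx'],(p[1]-f['cy'])/f['fy'],1]);return T[:3,3],d/np.linalg.norm(d)
def tri(fs,ps,ft,pt):
    A=0;b=0;R=[ray(fs,ps),ray(ft,pt)]
    for o,d in R: M=np.eye(3)-np.outer(d,d);A=A+M;b=b+M@o
    X=np.linalg.solve(A,b);return X,max(np.linalg.norm((np.eye(3)-np.outer(d,d))@(X-o)) for o,d in R)
def plane(f,p,z): o,d=ray(f,p);return o+d*(z-o[2])/d[2]
def proj(f,X):
    T=np.array(f['T']);c=T[:3,:3].T@(np.array(X)-T[:3,3]);return np.array([f['fx']*c[0]/c[2]+f['cx'],f['fy']*c[1]/c[2]+f['cy']])
def blob(m,seed,r=14):
    "sub-pixel centroid of the mask's component nearest the seed"
    x,y=map(int,seed);w=m[y-r:y+r,x-r:x+r].astype(np.uint8)
    n,l,s,c=cv2.connectedComponentsWithStats(w)
    i=min(range(1,n),key=lambda k:np.hypot(*(c[k]-r))+ (99 if s[k,4]<4 else 0));return c[i]+[x-r,y-r],s[i,4]
E
python3 - <<'E'
from h import *; from cell import ctrl; import pickle
S=ctrl.grab_frame('side');T=ctrl.grab_frame('top');pickle.dump((S,T),open('f0.pkl','wb'))
gs=S['color'].max(2);gt=T['color'].max(2)
tops={}
for n,ps,pt in [('A',(319.6,279),(397,230)),('B',(397.3,303),(433,186)),('pipe',(364,273),(395.6,196)),('can',(339,337),(434,232))]:
    a,na=blob(gs<62,ps,9);b,nb=blob(gt<62,pt,9);X,e=tri(S,a,T,b);print(n,a.round(1),na,b.round(1),nb,X.round(4),round(e,4))
# chuck face: beige
for n,f,c,r in [('side',S,(341,185),28),('top',T,(311,180),28)]:
    im=f['color'].astype(int);m=((im.max(2)>150)&(im[:,:,0]-im[:,:,2]>8)).astype(np.uint8)
    w=np.zeros_like(m);cv2.circle(w,c,r,1,-1);m=m*w
    n_,l,s,ce=cv2.connectedComponentsWithStats(m);print(n,[(s[i].tolist(),ce[i].round(1).tolist()) for i in range(1,n_) if s[i,4]>8])
def c(i,x,y,w,h,k): return cv2.resize(i[y:y+h,x:x+w,::-1],None,fx=k,fy=k,interpolation=cv2.INTER_CUBIC)
s,t=S['color'],T['color']
a=np.hstack([c(s,315,160,50,50,8),c(s,298,185,50,50,8)]);b=np.hstack([c(t,285,152,50,50,8),c(t,285,178,50,50,8)])
v=np.vstack([a,b]);v2=cv2.resize(v,(600,600))
cv2.imwrite('pics/c2.png',np.hstack([v2,np.vstack([c(t,385,212,28,42,7)[:300,:196],c(t,420,172,28,42,7)[:300,:196]])]))
E
```

```text
A [318.6 278.7] 30 [397.  230.8] 41 [ 0.447  -0.2328  0.1293] 0.0
B [395.1 303.2] 33 [433.  185.7] 40 [ 0.5909 -0.3537  0.1275] 0.0015
pipe [363.1 273.5] 34 [394.9 195.5] 37 [ 0.565  -0.2367  0.0973] 0.0006
can [338.5 337.5] 280 [435.3 232.4] 143 [ 0.446  -0.3674  0.0835] 0.0
side [([327, 165, 6, 4, 12], [329.9, 166.5]), ([339, 167, 5, 4, 13], [340.6, 168.5]), ([345, 171, 6, 6, 19], [347.4, 173.3]), ([328, 172, 18, 27, 170], [335.7, 185.4]), ([322, 175, 5, 5, 14], [323.7, 177.0]), ([345, 181, 11, 13, 77], [350.2, 187.0]), ([322, 183, 4, 5, 12], [323.7, 184.9]), ([339, 186, 4, 5, 13], [340.4, 187.8]), ([322, 202, 7, 6, 20], [324.8, 204.4])]
top [([295, 164, 26, 30, 401], [306.3, 179.3]), ([314, 165, 11, 13, 82], [318.1, 171.6]), ([289, 172, 3, 5, 13], [289.8, 173.8]), ([319, 179, 4, 6, 15], [320.6, 181.3]), ([315, 195, 8, 12, 52], [318.4, 200.9])]Traceback (most recent call last):
  File "<stdin>", line 16, in <module>
    return _nx.concatenate(arrs, 1, dtype=dtype, casting=casting)
           ~~~~~~~~~~~~~~~^^^^^^^^^^^^^^^^^^^^^^^^^^^^^^^^^^^^^^^
ValueError: all the input array dimensions except for the concatenation axis must match exactly, but along dimension 0, the array at index 0 has size 600 and the array at index 1 has size 588
```

The tube tops triangulate to 0.129, 0.128 and 0.097 m, as they should. I'll fix the crop.

```bash
python3 - <<'E'
from h import *; import pickle
S,T=pickle.load(open('f0.pkl','rb'));s,t=S['color'],T['color']
def c(i,x,y,w,h): return cv2.resize(i[y:y+h,x:x+w,::-1],(w*6,h*6),interpolation=cv2.INTER_CUBIC)
a=np.hstack([c(s,310,158,66,50),c(s,295,185,66,50)]);b=np.hstack([c(t,282,153,66,50),c(t,282,178,33,50),c(t,383,212,33,50)])
cv2.imwrite('pics/c2.png',np.vstack([a,b]))
E
```

```text
(no output)
```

View pics/c2.png

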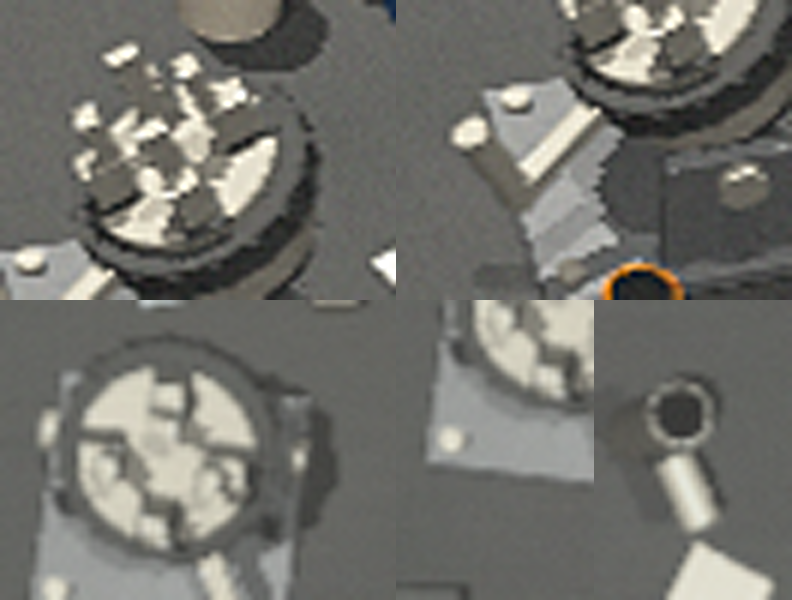

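Side crop shows jaw tops around (330,166)-(349,173) and the post top at (307,207). The top crop shows the face disc centred near (309.6,178.8), and tee A's branch ending near (400.6,249). Next I'll triangulate the branch ends and check the seat and handle predictions.

```bash
python3 - <<'E'
from h import *; import pickle
S,T=pickle.load(open('f0.pkl','rb'))
for n,a,b,top in [('A',(303.2,303.8),(400.4,248.5),(.447,-.2328)),('B',(386.2,337.5),(434.6,201.5),(.5909,-.3537))]:
    X,e=tri(S,a,T,b);d=X[:2]-top;print(n,'branch end',X.round(3),round(e,4),'len',np.hypot(*d).round(3),'dir',np.degrees(np.arctan2(d[1],d[0])).round(1))
c0=plane(T,(309.6,178.75),.135);print('seat',c0.round(4))
yaw=np.radians(-6);t=np.radians(25)
X=np.array([np.cos(t),0,np.sin(t)]);Z=np.array([-np.sin(t),0,np.cos(t)]);Y=np.array([0,1,0.])
R=np.array([[np.cos(yaw),-np.sin(yaw),0],[np.sin(yaw),np.cos(yaw),0],[0,0,1]])@np.c_[X,Y,Z]
L=lambda r,a,h:c0+R@[r*np.cos(np.radians(a)),r*np.sin(np.radians(a)),h]
for f,n in((S,'side'),(T,'top')):
    print(n,'face edge',[proj(f,L(.048,a,0)).round(1).tolist() for a in range(0,360,45)])
    print(' jawtops',[proj(f,L(.0265,a,.055)).round(1).tolist() for a in range(0,360,90)])
    for a in (210,205,200): print(' post',a,proj(f,L(.115,a,.034)).round(1))
    # post top measured
im=T['color'].astype(int);print(im[206:220,312:330].max(2))
# bin: rim corners top
m=(T['color'].min(2)>150).astype(np.uint8);m[:,:170]=0;m[:,260:]=0;m[:190]=0;m[260:]=0
r=cv2.minAreaRect(cv2.findNonZero(m));print('bin',r,[plane(T,p,.004 if 0 else .03).round(3).tolist() for p in cv2.boxPoints(r)])
E
```

```text
A branch end [ 0.397 -0.254  0.076] 0.0031 len 0.054 dir -157.2
B branch end [ 0.559 -0.386  0.039] 0.0031 len 0.045 dir -134.6
seat [0.6126 0.0427 0.135 ]
side face edge [[354.7, 176.7], [346.9, 171.1], [335.2, 173.3], [326.2, 181.7], [324.9, 191.9], [332.4, 198.0], [344.4, 196.0], [353.8, 187.1]]
 jawtops [[340.9, 168.5], [329.9, 166.7], [324.0, 177.3], [335.0, 179.3]]
 post 210 [308.8 207.8]
 post 205 [306.6 206.2]
 post 200 [304.7 204.5]
top face edge [[311.0, 164.0], [300.0, 167.2], [294.7, 177.2], [298.2, 187.9], [308.3, 193.2], [319.1, 190.1], [324.5, 180.3], [321.2, 169.4]]
 jawtops [[309.1, 173.9], [299.7, 181.5], [307.6, 190.8], [316.9, 183.3]]
 post 210 [324.  213.3]
 post 205 [321.1 214.4]
 post 200 [318.1 215.2]
[[163 163 161 163 151 136 178 208 209 214 170 134 142 146 140 118 137 118]
 [161 159 162 165 154 140 153 189 212 191 169 142 115 114 110 107 132 113]
 [109 110 118 125 127 130 133 168 172 136 127 118  92  97 101 104 107  95]
 [ 95  92  98 101 106 104  99 120 121 110 103  93  86  90  95 101  95  75]
 [101 101 102 102 102  96  85  95 108 107 104  92  88  79  75  77
[... 181 characters left out ...]
  90 115 181 212 213 212 174 115 104  99  79  70  68]
 [100 100 100 100  93  91 123 184 210 212 210 189 140  99 102  95  80  69]
 [102 101 100  95  90  91 110 178 209 208 208 172 119 101 100 101  86  69]
 [102  99 102  99  92  89  93 131 173 184 176 135 101 102  98 102  97  88]
 [102 100 101  98  94  88  91  95 117 132 122 109  99 100 100  97 102  99]
 [103 102 101 102 100 101  96  96 101 101 100 102 102 102 105 102 102 103]
 [ 98 101 103 100 101 104 103 100 100 101 100 100 102 101  99 100 103  99]]
bin ((211.65223693847656, 221.98439025878906), (51.932701110839844, 45.785457611083984), 84.14398956298828) [[0.566, 0.473, 0.03], [0.583, 0.316, 0.03], [0.405, 0.29, 0.03], [0.389, 0.443, 0.03]]
```

Tee A's branch is level at 76 mm (good), and B's end is at 39 mm, so B is the reject. The seat is at (0.613,0.043), yaw -6°, sleeve about 0.09, and the jaw predictions match to 0.3 px. Now the branch direction and the first move.

```bash
cat >> h.py <<'E'
def go(x,y,z,yaw):
    from cell import ctrl
    s=ctrl.read_state();p=s['tcp_pos'];y0=s['ee_rot'][2];d=np.array([x,y,z])-p;dy=(yaw-y0+np.pi)%(2*np.pi)-np.pi
    c,sn=np.cos(yaw),np.sin(yaw)
    print('t',round(s['time_s'],2),'tcp',np.round(p,4),'rpy',np.round(s['ee_rot'],3),'F',np.round(s['wrist_force'],1),'| turn first',round(-dy,3),'then mm',np.round([1e3*(d[0]*c+d[1]*sn),1e3*(d[0]*sn-d[1]*c),-1e3*d[2]],1),'q',np.round(s['q'],2))
E
python3 - <<'E'
from h import *; import pickle
S,T=pickle.load(open('f0.pkl','rb'))
for f,p in ((S,(303.2,303.8)),(T,(400.4,248.5))):
    d=plane(f,p,.075)[:2]-(.447,-.2328);print(np.hypot(*d),np.degrees(np.arctan2(d[1],d[0])))
go(.447,-.233,.2,.40)
E
```

```text
0.05146059666032759 -155.74901984532437
0.05695406832850862 -158.7388250628395
t 0.2 tcp [ 0.1612 -0.6293  0.2382] rpy [-3.141  0.     0.251] F [-0.7 -0.8 -1.1] | turn first -0.149 then mm [ 417.5 -253.7   38.2] q [ 1.25  0.54 -0.    1.54  0.    1.07 -0.07]
```

Call:
{"api": "drive_tool", "payload": {
  "increments": "1 0 0 0 -0.149; 1 46.4 -28.2 0 0; 1 46.4 -28.2 0 0; 1 46.4 -28.2 0 0; 1 46.4 -28.2 0 0; 1 46.4 -28.2 0 0; 1 46.4 -28.2 0 0; 1 46.4 -28.2 0 0; 1 46.4 -28.2 12 0; 1 46.4 -28.2 26 0; 1 0 0 0 0; 1 0 0 0 0"
}}

```text
time_s: 1.7
tcp_pos: [0.4468, -0.2339, 0.2007]
ee_rot: [3.142, 0.001, 0.4]
wrist_force: [-1.2, -0.0, 0.8]
finger_gap: 1.002
gripper_force: 0.0
```

```bash
python3 -c "
from h import *
go(.447,-.233,.089,.40)"
```

```text
t 1.7 tcp [ 0.4468 -0.2339  0.2007] rpy [3.142e+00 1.000e-03 4.000e-01] F [-1.2 -0.   0.8] | turn first -0.0 then mm [  0.6  -0.7 111.7] q [ 0.58  0.35 -0.23  1.94  0.1   0.86 -0.87]
```

Call:
{"api": "drive_tool", "payload": {
  "increments": "1 0.6 -0.7 40 0; 1 0 0 40 0; 1 0 0 31.5 0; 1 0 0 0 0; -1 0 0 0 0; -1 0 0 0 0; -1 0 0 0 0; -1 0 0 0 0; -1 0 0 -20 0; -1 0 0 -20 0; -1 0 0 0 0",
  "squeeze": 25
}}

```text
time_s: 3.08
tcp_pos: [0.4481, -0.2328, 0.1301]
ee_rot: [3.14, -0.001, 0.4]
wrist_force: [-0.6, 0.9, -3.4]
finger_gap: 0.375
gripper_force: 25.0
```

Call:
{"api": "drive_tool", "payload": {
  "increments": "-1 0 0 -30 -0.165; -1 0 0 -30 -0.165; -1 0 0 -30 -0.165; -1 0 0 -30 -0.165; -1 0 0 0 -0.165; -1 0 0 0 -0.165; -1 0 0 0 -0.165; -1 0 0 0 -0.165; -1 0 0 0 0"
}}

```text
time_s: 4.2
tcp_pos: [0.4467, -0.2322, 0.2479]
ee_rot: [-3.14, -0.002, 1.718]
wrist_force: [0.0, 0.6, -5.0]
finger_gap: 0.373
gripper_force: 25.0
```

```bash
python3 - <<'E'
from h import *;import pickle
go(.504,.259,.25,1.72)
S,T=pickle.load(open('f0.pkl','rb'));im=T['color'].astype(int)
print(im[180:260:2,200].min(1));print(im[240,180:246].min(1));print(im[200,180:246].min(1))
E
```

```text
t 4.2 tcp [ 0.4467 -0.2322  0.2479] rpy [-3.140e+00 -2.000e-03  1.718e+00] F [ 0.   0.6 -5. ] | turn first -0.002 then mm [477.2 129.7  -2.1] q [ 0.82  0.32 -0.52  1.89  0.19  0.98  0.37]
[ 96  98  99  97  98  96  96  97  98 137  82  97 200 170 200 170 174 171
 171 122 171 121 121 124 120 124 125 123 124 127 126 127 127 127 200  72
  98  98  98 100]
[ 96  96  98  94  94  96  93  97  98  98 102 174 155  67  65  65  66  90
 120 125 126 126 181 214 211 211 208 210 212 211 213 214 213 211 213 210
 209 212 211 216 218 213 215 219 216 213 214 216 212 213 218 217 218 217
 216 211 152  71  66  80  81  70  71  70  66  86]
[ 97  95  96  96  98  97  98  98 165 197 173 140 117 114 133 152 155 138
 113  94  82  75  78  76  79  76  78  80  79  80  79  77  75  79  91 114
 122 119 133 162 175 173 181 186 185 186 200 207 204 204 205 209 156  70
  66  72  73  67  71  67  68  88  98  98  98  98]
```

Call:
{"api": "drive_tool", "payload": {
  "increments": "-1 52 14.4 0 0; -1 52 14.4 0 0; -1 52 14.4 0 0; -1 52 14.4 0 0; -1 52 14.4 0 0; -1 52 14.4 0 0; -1 52 14.4 0 0; -1 52 14.4 0 0; -1 52 14.4 0 0; -1 0 0 0 0; -1 0 0 60 0; -1 0 0 60 0"
}}

```text
time_s: 5.7
tcp_pos: [0.5066, 0.2484, 0.1276]
ee_rot: [3.141, 0.001, 1.715]
wrist_force: [1.0, -0.4, -4.0]
finger_gap: 0.372
gripper_force: 25.0
```

Call:
{"api": "drive_tool", "payload": {
  "increments": "-1 0 0 19 0; -1 0 0 0 0; -1 5 0 0 0; -1 5 0 0 0; -1 5 0 0 0; -1 4 0 0 0"
}}

```text
time_s: 6.45
tcp_pos: [0.5035, 0.2684, 0.1109]
ee_rot: [3.141, 0.001, 1.719]
wrist_force: [0.1, -2.5, 6.0]
finger_gap: 0.377
gripper_force: 25.0
```

```bash
python3 - <<'E'
from h import *; from cell import ctrl
S=ctrl.grab_frame('side');T=ctrl.grab_frame('top');print(np.round(ctrl.read_state()['wrist_force'],1))
def c(f,x,y): return cv2.resize(f['color'][y:y+75,x:x+100,::-1],(400,300),interpolation=cv2.INTER_CUBIC)
cv2.imwrite('pics/p1.png',np.hstack([c(S,220,110),c(T,180,170)]))
E
```

```text
[ 0.2 -0.8  6.1]
```

View pics/p1.png

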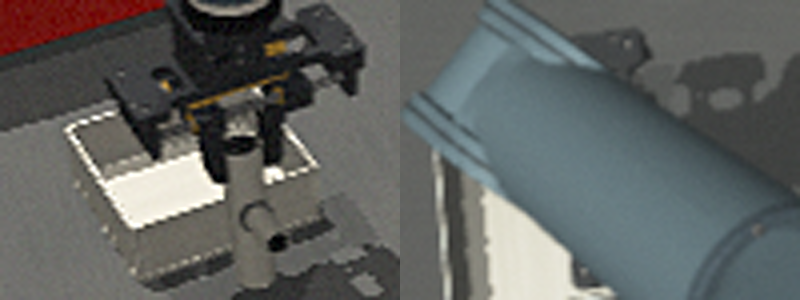

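The tee is held against the bin. Its tube runs from side (280.8,146) at the top to (282.5,181) at the foot, and the arm hides it from above. I'll check its height against the expected projection.

```bash
python3 - <<'E'
from h import *; from cell import ctrl
f=ctrl.grab_frame('side')
for d in (0,.02):
  for h in (0,.072,.13): print(d,h,proj(f,[.5035,.2684,.022-d+h]).round(1))
im=f['color'].max(2)
print(im[168:190:1,276:292])
E
```

```text
0 0 [282.3 171.7]
0 0.072 [281.1 155.2]
0 0.13 [280.1 140.9]
0.02 0 [282.7 176.1]
0.02 0.072 [281.5 159.9]
0.02 0.13 [280.5 145.9]
[[102  98  98 105 117 119 109  95  98 111 117 124 105  57  43  66]
 [104 100  93 103 111 113 113 108  96  99 107  75   2  18  12  57]
 [102 102 100 108 112 116 112 111 103  99  93  27  26  20  13  34]
 [119 125  97 102 108 114 108 111 101  96  93  13   9  21  13  53]
 [ 88 101  86  97 110 107 109 112 104 107  93  55  15  16  52  92]
 [ 68  49  80 104 104 114 110 109 104 112 106 105  83  97 112 105]
 [ 47  57  81 104 108 110 113 110 108 105 105  95  91 103 101  99]
 [ 48  44  76 106 108 112 110 111 106 105  99  98  86 101  93  97]
 [ 44  71 104 103 103 114 108 114 104 103 103  94  82  97 100 101]
 [101 102 102 101 108 110 114 114 108 107 106  95  88  96 100 101]
 [ 96  97  96  99 102 115 110 110 110 104 105  96  81  43  68 104]
 [ 99  93  95 101 104 105 116 109 109 108 102 102  85  48  43  41]
 [ 97  90  96  96 110 108 111 112 108 107 104  99  63  43  51  50]
 [ 99  97  94  94  75 101 119 118 119 123 123  69  45  47  52  50]
 [ 96  95  99 108  95  45  46  61  60  42  43  44  45  51  53  55]
 [100 102  82  41  46  46  50  55  50  45  44  50  53  51  51  54]
 [ 96  85  40  50  53  53  51  54  53  50  54  51  51  52  55  51]
 [106  88  44  45  47  50  56  40  51  54  53  48  50  54  50  52]
 [ 88  43  46  47  53  49  49  57  52  51  54  50  51  45  52  53]
 [ 41  45  47  50  46  52  51  53  44  48  52  57  44  56  53  47]
 [ 79 101  54  46  45  53  47  52  55  50  53  56  48  53  46  50]
 [ 49  55  44  47  44  47  51  51  52  54  48  47  54  46  55  52]]
```

The tee slid about 20 mm down in the grip and now stands on the bench. I'll re-grip lower and firmer, then lift gently.

Call:
{"api": "drive_tool", "payload": {
  "increments": "0 0 0 0 0; 0 0 0 0 0; 0 0 0 0 0; 0.3 0 0 12 0; 0.3 0 0 12 0; 0.3 0 0 0 0; -1 0 0 0 0; -1 0 0 0 0; -1 0 0 0 0; -1 0 0 0 0; -1 0 0 -10 0; -1 0 0 -12 0",
  "squeeze": 55
}}

```text
time_s: 8.1
tcp_pos: [0.5033, 0.2685, 0.1091]
ee_rot: [3.142, -0.0, 1.72]
wrist_force: [-0.2, 0.2, 0.7]
finger_gap: 0.001
gripper_force: 0.0
```

```bash
python3 - <<'E'
from h import *; from cell import ctrl
f=ctrl.grab_frame('side');s=ctrl.read_state();p=s['tcp_pos'];print(p,s['wrist_force'])
im=f['color'].max(2)
print(proj(f,[p[0],p[1],p[2]-.089]).round(1))
print(im[166:186:1,276:292])
E
```

```text
[0.50425613 0.26917721 0.11073089] [0.3527478  0.06788225 0.26742873]
[282.5 171.6]
[[105 106 106 105 105 107 107 108 103 104 108 103 101 109 102 122]
 [103 105 106 108 107 104 109 103 102 106 101 101 137 153  88 101]
 [102 106 105 107  99 102 101 104 104 140 166 106  98  73  68  49]
 [104 105 100 105 108 103 128 149 103 102  88  68  42  51  52  42]
 [103 100 107 125 141 108 111  95  64  40  45  40  47  51  50  45]
 [115 127  95  89 104  67  53  41  49  40  52  49  46  46  48  41]
 [ 85 103  70  69  45  46  48  53  49  52  45  50  49  69 110 105]
 [ 63  45  41  44  49  47  47  44  42  48  72 105 105 101  93 104]
 [ 44  45  44  42  46  49  49  50  66 104 100 104  99 101  98  96]
 [226 184 161  44  42  73 107 102 100 103  94  96  93  98  98  98]
 [ 88  94 146 192  97  99  98  99  92  94  92 105  97  99  98  99]
 [ 98  92  93  94  93  98  99  96  91  98  95  96  98 100  97  98]
 [ 96  99 133 163  82  91  95  98  97  96  95  99 100 104 101 103]
 [105  98  91  86  78  86 100 102 101  95 105 105 100 108  91  44]
 [217 178  88  92  75  82 101 103  96 104  85  38  43  48  48  49]
 [210 188 168 133  83  91 101 102  90  42  43  51  47  56  50  47]
 [204 180 152 121  89  84  41  45  47  50  47  48  54  53  54  53]
 [128 181 153 110  87 110  95  52  46  51  53  45  51  51  49  54]
 [ 90 114 152 104  59  42  44  38  41  46  42  41  39  48  51  48]
 [ 97 115 141  92  50  38  43  44  38  46  44  54  93 125 102  52]]
```

The fingers closed on nothing, so the tee tipped over. I'll back off upwards and look.

Call:
{"api": "drive_tool", "payload": {
  "increments": "1 0 0 -50 0; 1 0 0 -50 0; 1 -50 0 -30 0; 1 -60 0 0 0; 1 -60 0 0 0; 1 -60 0 0 0; 1 -60 0 0 0; 1 0 0 0 0"
}}

```text
time_s: 9.15
tcp_pos: [0.5468, -0.0247, 0.2383]
ee_rot: [-3.141, 0.003, 1.71]
wrist_force: [-0.7, 0.2, 0.4]
finger_gap: 0.891
gripper_force: 0.0
```

```bash
python3 - <<'E'
from h import *; from cell import ctrl; import pickle
S=ctrl.grab_frame('side');T=ctrl.grab_frame('top');pickle.dump((S,T),open('f1.pkl','wb'))
def c(f,x,y): return cv2.resize(f['color'][y:y+100,x:x+133,::-1],(798,600),interpolation=cv2.INTER_CUBIC)
a=cv2.resize(c(S,210,110),(400,300));b=cv2.resize(c(T,180,150),(400,300))
cv2.imwrite('pics/p2.png',np.hstack([a,b]))
E
```

```text
(no output)
```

View pics/p2.png

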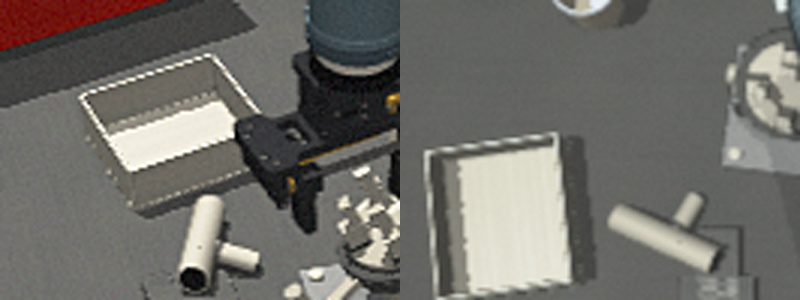

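The tee lies between bin and chuck. In the top view its foot is at (250.7,221.7), its top end at (285,236) resting by the magnet, and its branch end at (277,217). I'll get its 3D axis from both views, then lift it top first about its foot until it leans 25°.

```bash
cat > ax.py <<'E'
from h import *
def sect(f,a,b,thr,n=9,w=9,lo=.1,hi=.9):
    "mid-line points of the bright bar between a and b"
    g=cv2.GaussianBlur(f['color'].max(2),(3,3),0).astype(np.float32);a=np.array(a,float);b=np.array(b,float);u=(b-a)/np.linalg.norm(b-a);nrm=np.array([-u[1],u[0]]);out=[]
    k=np.arange(-w,w+.01,.25)
    for s in np.linspace(lo,hi,n):
        p=a+(b-a)*s+k[:,None]*nrm;v=cv2.remap(g,p[:,0].astype(np.float32)[None],p[:,1].astype(np.float32)[None],1)[0]
        m=v>thr;i0=len(k)//2
        if not m[i0]: out.append((s,None));continue
        i=i0
        while i>0 and m[i-1]: i-=1
        j=i0
        while j<len(k)-1 and m[j+1]: j+=1
        out.append((round(s,2),round(k[i],2),round(k[j],2)))
    return out
def ends(f,a,b,thr):
    g=f['color'].max(2).astype(np.float32);a=np.array(a,float);b=np.array(b,float);u=(b-a)/np.linalg.norm(b-a);k=np.arange(-8,np.linalg.norm(b-a)+8,.5)
    p=a+k[:,None]*u;v=cv2.remap(g,p[:,0].astype(np.float32)[None],p[:,1].astype(np.float32)[None],1)[0];return v.astype(int)
E
python3 - <<'E'
from ax import *;import pickle
S,T=pickle.load(open('f1.pkl','rb'))
ta,tb=(250.7,221.7),(284,235.5)
sa,sb=(279.5,178),(275,201)
print('top',sect(T,ta,tb,125));print('side',sect(S,sa,sb,125))
print(ends(T,ta,tb,125));print(ends(S,sa,sb,125))
print(tri(S,sa,T,ta),tri(S,sb,T,tb))
E
```

```text
top [(np.float64(0.1), np.float64(-4.25), np.float64(4.75)), (np.float64(0.2), np.float64(-4.0), np.float64(4.75)), (np.float64(0.3), np.float64(-4.0), np.float64(5.0)), (np.float64(0.4), np.float64(-3.75), np.float64(5.0)), (np.float64(0.5), np.float64(-3.75), np.float64(5.25)), (np.float64(0.6), np.float64(-3.75), np.float64(5.25)), (np.float64(0.7), np.float64(-3.5), np.float64(5.5)), (np.float64(0.8), np.float64(-3.25), np.float64(5.5)), (np.float64(0.9), np.float64(-3.25), np.float64(5.75))]
side [(np.float64(0.1), np.float64(-4.25), np.float64(5.75)), (np.float64(0.2), np.float64(-4.0), np.float64(6.25)), (np.float64(0.3), np.float64(-3.75), np.float64(6.0)), (np.float64(0.4), np.float64(-3.75), np.float64(6.5)), (np.float64(0.5), np.float64(-4.75), np.float64(6.25)), (np.float64(0.6), np.float64(-3.75), np.float64(6.5)), (np.float64(0.7), np.float64(-3.5), np.float64(6.75)), (np.float64(0.8), np.float64(-3.25), np.float64(6.75)), (np.float64(0.9), np.float64(-3.25), np.float64(7.25))]
[ 93  98 101 101 101 101 101 101 101 101 102 106 111 135 166 189 202 210
 211 211 211 211 211 211 212 213 213 211 212 212 212 211 211 212 213 211
 210 211 213 214 213 212 211 212 212 212 210 210 210 211 209 209 209 209
 210 209 209 209 208 208 207 200 195 196 198 203 206 207 206 205 205 205
 205 204 203 204 203 203 203 202 203 204 203 202 199 188 170 129  83  59
  45  49  61  76  90 101 105 107 108 109 110 110 111 113 104]
[116  96  79  70  61  60  61  60  68 145 217 230 242 236 230 230 230 230
 230 230 230 229 228 228 227 226 226 227 228 226 224 224 225 225 226 226
 226 226 227 225 223 223 226 225 217 212 219 225 223 222 221 222 222 222
 223 224 228 221 179 124  60  12  14  18  22  24  19  17  21  25  23  22
  20  18  51  82  74  62  90]
(array([0.48759488, 0.24947104, 0.01527283]), np.float64(9.058174315037802e-06)) (array([0.43863986, 0.13049237, 0.04054514]), np.float64(0.0005082936551162892))
```

```bash
python3 - <<'E'
from h import *;import pickle
S,T=pickle.load(open('f1.pkl','rb'))
P,e=tri(S,(272.9,202.5),T,(283,236.4));print('top end',P.round(4),e)
for z in (.017,.025): print('foot',plane(T,(249.4,221.5),z).round(4), 'len',np.linalg.norm(plane(T,(249.4,221.5),z)-P).round(4))
for h in (.017,.033): print(h,plane(T,(283,236.4),h).round(4),plane(S,(272.9,202.5),h).round(4))
Fo=plane(T,(249.4,221.5),.017);u=P-Fo;print('az lean',np.arctan2(u[1],u[0]))
# axis at foot seen in side : mid line back projected
print(proj(S,Fo),proj(S,Fo+[0,0,.017]),'branch end', tri(S,(295.5,196),T,(277.3,216.7)))
im=T['color'].max(2);print(im[224:254:1,268:300])
go(P[0]-.022*np.cos(-1.97),P[1]-.022*np.sin(-1.97),.1,1.17)
E
```

```text
top end [0.4345 0.135  0.0313] 0.0013014249757222285
foot [0.4881 0.2537 0.017 ] len 0.131
foot [0.4872 0.2521 0.025 ] len 0.1286
0.017 [0.4368 0.1363 0.017 ] [0.436  0.1484 0.017 ]
0.033 [0.4356 0.1346 0.033 ] [0.4329 0.1336 0.033 ]
az lean -1.9951532903275497
[279.25221825 176.758454  ] [278.94810388 172.97743419] branch end (array([0.50927322, 0.15756373, 0.01069842]), np.float64(0.0034609425781537105))
[[100  79  82  95 113 134 157 152 112  75  67  88 100  97  98 100 100  98
   98  97  98  97  99  99  99  99 100 102  98  99  97 102]
 [137 122 117 121 107  90 110 110  86  66  75  84  84  77  84  85  81  82
   83  82  77  81  80  80  79  79  90  99  97 100 102  98]
 [166 154 142 136 119  92  82  72  67  67  79  95  99  94  98  98  94  97
   96  96  95  96  95  94  79  65  86 101  98  99 100  99]
 [185 176 168 156 142 127 112  88  67  69  80  99 109 107 107 107 109 109
  108 108 106 103 106 106  85  63  88 100 101 101 101  99]
 [200 194 185 180 168 159 147 130 112  99  81  80  85  99 108 106 106 107
  109 108 106 107 109 107  84  65  86 102 102  99 102 101]
 [212 207 204 194 188 180
[... 2779 characters left out ...]
01 102  96  94  99  97  97  98  96  96 102 110 110 109 109 100
   98  97  97  98 105 108 104  97 100 100 101  85  79  94]
 [ 98 102 101 101  98  99  97  95  94  99  97  94  96  95  95  98  99  97
   97  96  97  98  96  96  97  96  98  97  97  93  93  98]
 [103 101 104 102 103 102 101 100 103 102 104 101 101 100  99 100  99 100
  101 100 101  98 100  99 100 101  98  99  98  96 101  99]
 [104 102 102 103 103 103 101 102 101 102 102 101 100  99 100  99 101  99
  101  96 101 101 100  99 100 101 100  99 101 100  99 100]]
t 9.25 tcp [ 0.5464 -0.0184  0.2386] rpy [ 3.141 -0.     1.719] F [-0.2  0.2 -0.2] | turn first 0.549 then mm [ 119.6 -162.9  138.6] q [ 0.44  0.43 -0.63  1.79  0.3   1.02 -0.16]
```

The top end rests on the magnet, with its axis at z≈0.032, and the foot is on the bench. I'll grasp 30 mm from the top with the tips kept above the magnet.

```bash
python3 -c "
from h import *
go(.4469,.1623,.1,1.147)"
```

```text
t 9.25 tcp [ 0.5464 -0.0184  0.2386] rpy [ 3.141 -0.     1.719] F [-0.2  0.2 -0.2] | turn first 0.572 then mm [ 123.8 -165.   138.6] q [ 0.44  0.43 -0.63  1.79  0.3   1.02 -0.16]
```

Call:
{"api": "drive_tool", "payload": {
  "increments": "0.3 0 0 0 0.143; 0.3 0 0 0 0.143; 0.3 0 0 0 0.143; 0.3 0 0 0 0.143; 0.3 31 -41.2 0 0; 0.3 31 -41.2 0 0; 0.3 31 -41.2 0 0; 0.3 30.8 -41.4 0 0; 0.3 0 0 50 0; 0.3 0 0 50 0; 0.3 0 0 38.6 0; 0.3 0 0 0 0"
}}

```text
time_s: 10.75
tcp_pos: [0.444, 0.1634, 0.0981]
ee_rot: [-3.137, 0.003, 1.152]
wrist_force: [-0.5, -0.1, 0.5]
finger_gap: 0.651
gripper_force: 0.0
```

```bash
python3 -c "
from h import *
go(.4469,.1623,.021,1.147)"
```

```text
t 10.75 tcp [0.444  0.1634 0.0981] rpy [-3.137e+00  3.000e-03  1.152e+00] F [-0.5 -0.1  0.5] | turn first 0.005 then mm [ 0.1  3.1 77.1] q [-0.03  0.52 -0.51  2.07  0.41  0.65 -1.23]
```

Call:
{"api": "drive_tool", "payload": {
  "increments": "0.3 0 0 30 0; 0.3 0 0 30 0; 0.3 0 0 19 0; 0.3 0 0 0 0; -1 0 0 0 0; -1 0 0 0 0; -1 0 0 0 0; -1 0 0 0 0",
  "squeeze": 9
}}

```text
time_s: 11.75
tcp_pos: [0.4475, 0.1628, 0.0214]
ee_rot: [3.14, -0.001, 1.148]
wrist_force: [0.6, -0.2, 8.0]
finger_gap: 0.383
gripper_force: 9.5
```

Call:
{"api": "drive_tool", "payload": {
  "increments": "-1 4.5 0 -10.6 0; -1 4.5 0 -10.6 0; -1 8 0 -10.5 0; -1 8 0 -10.6 0; -1 10.4 0 -8.1 0; -1 10.5 0 -8.1 0; -1 0 0 0 0"
}}

```text
time_s: 12.62
tcp_pos: [0.4663, 0.2055, 0.0798]
ee_rot: [3.141, -0.002, 1.149]
wrist_force: [-0.2, 0.0, -3.0]
finger_gap: 0.381
gripper_force: 10.0
```

```bash
python3 - <<'E'
from h import *; from cell import ctrl
S=ctrl.grab_frame('side');T=ctrl.grab_frame('top');print(np.round(ctrl.read_state()['wrist_force'],1))
def c(f,x,y): return cv2.resize(f['color'][y:y+75,x:x+100,::-1],(400,300),interpolation=cv2.INTER_CUBIC)
cv2.imwrite('pics/p3.png',np.hstack([c(S,230,135),c(T,220,180)]))
E
```

```text
[-1.2  0.3 -3.7]
```

View pics/p3.png

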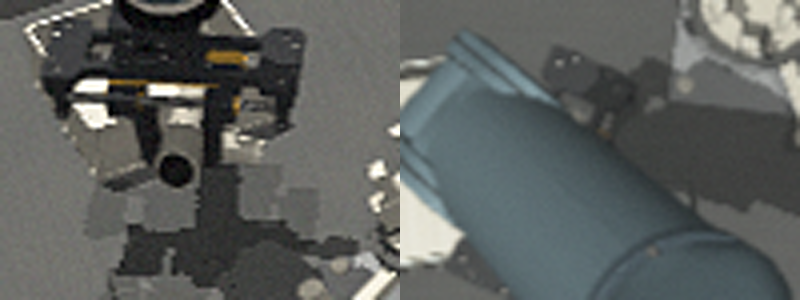

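The tee lifted off level without pivoting; its end face is at side (274,177). I'll set it back down and repeat with the lightest grip so the foot stays on the bench.

Call:
{"api": "drive_tool", "payload": {
  "increments": "-1 -10.5 0 8.1 0; -1 -10.4 0 8.1 0; -1 -8 0 10.6 0; -1 -8 0 10.5 0; -1 -4.5 0 10.6 0; -1 -4.5 0 9.6 0; -1 0 0 0 0"
}}

```text
time_s: 13.6
tcp_pos: [0.4466, 0.1623, 0.0211]
ee_rot: [-3.141, 0.0, 1.148]
wrist_force: [-0.6, -0.1, -2.7]
finger_gap: 0.383
gripper_force: 9.0
```

Call:
{"api": "drive_tool", "payload": {
  "increments": "-1 0 0 0 0; -1 0 0 0 0; -1 2.2 0 -5 0; -1 2.3 0 -5 0; -1 2.2 0 -5 0; -1 2.3 0 -5 0; -1 0 0 0 0",
  "squeeze": 3
}}

```text
time_s: 14.48
tcp_pos: [0.4508, 0.1708, 0.0421]
ee_rot: [3.141, -0.001, 1.148]
wrist_force: [0.1, 0.9, -1.5]
finger_gap: 0.383
gripper_force: 3.5
```

```bash
python3 - <<'E'
from h import *; from cell import ctrl
for i in range(4): S=ctrl.grab_frame('side');s=ctrl.read_state();print(np.round(s['wrist_force'],1),np.round(s['moment'],2),s['tcp_pos'].round(4) if hasattr(s['tcp_pos'],'round') else s['tcp_pos'])
g=S['color'].max(2);m=(g<35).astype(np.uint8);n,l,st,c=cv2.connectedComponentsWithStats(m[150:215,255:300]);print([(st[i,4],(c[i]+[255,150]).round(1)) for i in range(1,n) if st[i,4]>8])
E
```

```text
[ 0.1  0.8 -2. ] [-0.05 -0.15  0.04] [0.4507 0.1707 0.0418]
[ 0.1  0.8 -2.4] [ 0.04 -0.12 -0.01] [0.4506 0.1706 0.0417]
[ 1.  -0.3 -2.5] [ 0.03 -0.17 -0.02] [0.4505 0.1705 0.0416]
[ 1.6  0.1 -3.2] [ 0.06 -0.11 -0.02] [0.4505 0.1705 0.0415]
[(np.int32(411), array([273.6, 165.5])), (np.int32(12), array([260.1, 175.3])), (np.int32(71), array([282. , 184.8])), (np.int32(77), array([263.6, 183.9])), (np.int32(50), array([272.4, 193.5]))]
```

```bash
python3 - <<'E'
from h import *; from cell import ctrl
S=ctrl.grab_frame('side')
print(proj(S,[.4345,.135,.0313]),proj(S,[.438,.143,.0525]),proj(S,[.4389,.1448,.0593]))
E
```

```text
[273.3254921  202.42735107] [273.22557522 195.59031961] [273.19280565 193.56359041]
```

Measured end at (272.4,193.5) matches the pivoting prediction, so I continue the arc at 3 N.

Call:
{"api": "drive_tool", "payload": {
  "increments": "-1 4 0 -5.3 0; -1 4 0 -5.3 0; -1 4 0 -5.3 0; -1 4 0 -5.3 0; -1 5.2 0 -4 0; -1 5.2 0 -4 0; -1 5.2 0 -4 0; -1 5.2 0 -4 0; -1 0 0 0 0"
}}

```text
time_s: 15.85
tcp_pos: [0.4659, 0.2048, 0.0791]
ee_rot: [3.141, -0.001, 1.148]
wrist_force: [0.9, 0.9, -2.3]
finger_gap: 0.387
gripper_force: 3.0
```

```bash
cat > look.py <<'E'
from h import *; from cell import ctrl
def hole(win,thr=35):
    x0,y0,x1,y1=win;S=ctrl.grab_frame('side');s=ctrl.read_state();g=S['color'].max(2);m=(g<thr).astype(np.uint8)
    n,l,st,c=cv2.connectedComponentsWithStats(m[y0:y1,x0:x1]);print('F',np.round(s['wrist_force'],1),'tcp',np.round(s['tcp_pos'],4),'gap',s['finger_gap'],[(int(st[i,4]),st[i,2:4].tolist(),(c[i]+[x0,y0]).round(1).tolist()) for i in range(1,n) if st[i,4]>8]);return S
E
python3 - <<'E'
from look import *
S=hole((250,130,310,210));t=[.4469,.1623];
from cell import ctrl
p=ctrl.read_state()['tcp_pos']
for phi in (7,20,35,50,65):
    r=np.radians(phi);q=np.array(p)+[0,0,.008];e=q+.03*np.array([-np.cos(r)*.412,-np.cos(r)*.911,np.sin(r)]);print(phi,proj(S,e).round(1))
E
```

```text
F [ 0.1  0.1 -2.8] tcp [0.4657 0.2043 0.0789] gap 0.3849669347482562 [(410, [45, 25], [271.4, 145.7]), (71, [23, 13], [293.2, 158.8]), (13, [9, 2], [261.2, 157.3]), (78, [13, 17], [264.2, 166.2]), (65, [9, 15], [283.1, 167.9]), (56, [8, 9], [273.4, 170.9])]
7 [274.1 178.1]
20 [274.  176.1]
35 [274.1 173.7]
50 [274.2 171.1]
65 [274.4 168.6]
```

Pivot is at about 50°, as planned. Next go on to 65° and then tighten.

Call:
{"api": "drive_tool", "payload": {
  "increments": "-1 6.1 0 -2.9 0; -1 6.1 0 -2.7 0; -1 6.1 0 -2.5 0; -1 6.1 0 -2.2 0; -1 0 0 0 0"
}}

```text
time_s: 16.52
tcp_pos: [0.4758, 0.2271, 0.0893]
ee_rot: [3.142, -0.001, 1.149]
wrist_force: [0.5, 0.9, -2.8]
finger_gap: 0.387
gripper_force: 3.0
```

Call:
{"api": "drive_tool", "payload": {
  "increments": "-1 0 0 0 0; -1 0 0 0 0; -1 0 0 -10 0; -1 0 0 -20 0; -1 0 0 -20 0; -1 0 0 -20 0; -1 0 0 0 0",
  "squeeze": 55
}}

```text
time_s: 17.4
tcp_pos: [0.4764, 0.2264, 0.1606]
ee_rot: [3.14, -0.002, 1.147]
wrist_force: [-0.3, 0.1, -2.9]
finger_gap: 0.372
gripper_force: 55.0
```

```bash
python3 - <<'E'
from look import *
S=hole((250,90,310,190))
from cell import ctrl
p=ctrl.read_state()['tcp_pos']
for phi in (55,60,65,70):
    r=np.radians(phi);q=np.array(p)+[0,0,.008];u=np.array([-np.cos(r)*.412,-np.cos(r)*.911,np.sin(r)]);print(phi,'top',proj(S,q+.03*u).round(1),'foot',proj(S,q-.1*u).round(1),'br',proj(S,q-.028*u+.06*np.array([.911,-.411,0])).round(1))
T=ctrl.grab_frame('top')
def c(f,x,y): return cv2.resize(f['color'][y:y+75,x:x+100,::-1],(600,450),interpolation=cv2.INTER_CUBIC)
cv2.imwrite('pics/p4.png',c(S,230,105))
E
```

```text
F [ 0.1 -0.9 -3. ] tcp [0.4757 0.226  0.1595] gap 0.37554156179050346 [(607, [55, 50], [275.2, 122.1]), (13, [10, 2], [261.0, 130.2]), (91, [13, 18], [263.5, 139.8]), (53, [8, 8], [273.5, 142.3])]
55 top [273.6 144.5] foot [279.2 155.6] br [295.7 150.7]
60 top [273.7 143.6] foot [279.  158.2] br [295.6 151.5]
65 top [273.8 142.8] foot [278.7 160.7] br [295.6 152.2]
70 top [273.9 142. ] foot [278.4 163.1] br [295.5 152.9]
```

View pics/p4.png

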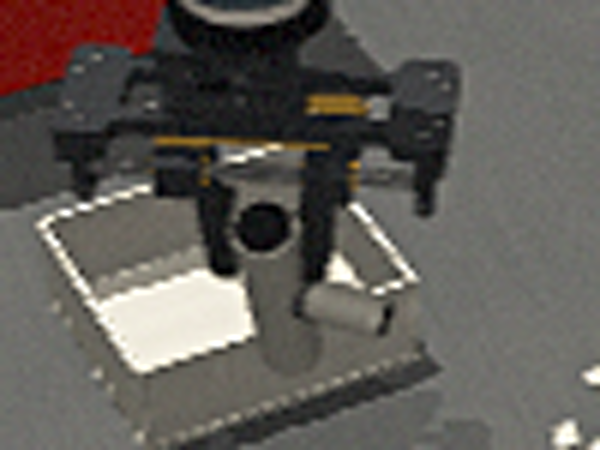

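The tee hangs at 66–67°, close to the 65° wanted, gripped firmly. Side view: top hole (273.5,142.3), branch end (294.7,157). I'll carry it over the chuck.

Call:
{"api": "drive_tool", "payload": {
  "increments": "-1 0 0 -20 0.1; -1 0 0 -25 0.17; -1 0 0 -25 0.17; -1 0 0 -25 0.17; -1 0 0 -25 0.17; -1 0 0 -20 0.17; -1 0 0 -10 0.17; -1 0 0 0 0.132; -1 0 0 0 0"
}}

```text
time_s: 18.62
tcp_pos: [0.475, 0.226, 0.308]
ee_rot: [3.14, 0.002, -0.103]
wrist_force: [-0.6, -0.2, -3.9]
finger_gap: 0.369
gripper_force: 55.0
```

```bash
python3 -c "
from h import *
go(.5411,.0502,.300,-.105)"
```

```text
t 18.62 tcp [0.475 0.226 0.308] rpy [ 3.14e+00  2.00e-03 -1.03e-01] F [-0.6 -0.2 -3.9] | turn first 0.002 then mm [ 84.2 167.9   8. ] q [-0.23  0.28 -0.36  1.77  0.11  1.12 -2.3 ]
```

Call:
{"api": "drive_tool", "payload": {
  "increments": "-1 14 28 0 0; -1 14 28 0 0; -1 14 28 0 0; -1 14 28 0 0; -1 14 28 4 0; -1 14.2 27.9 4 0; -1 0 0 0 0; -1 0 0 0 0"
}}

```text
time_s: 19.62
tcp_pos: [0.5413, 0.0512, 0.3004]
ee_rot: [-3.141, 0.002, -0.102]
wrist_force: [-0.3, 0.8, -3.0]
finger_gap: 0.375
gripper_force: 55.0
```

```bash
python3 - <<'E'
from look import *; import pickle
S=hole((310,70,370,200));T=ctrl.grab_frame('top');pickle.dump((S,T),open('f2.pkl','wb'))
p=np.array(ctrl.read_state()['tcp_pos'])
for phi in (63,65,67,69):
    r=np.radians(phi);q=p+[0,0,.008];u=np.array([-np.cos(r)*.9945,np.cos(r)*.1045,np.sin(r)])
    n1=np.array([u[2]*.9945,-u[2]*.1045,np.hypot(u[0],u[1])]);n2=np.cross(u,n1)
    C=np.array([proj(S,q-.1*u+.017*(np.cos(a)*n1+np.sin(a)*n2)) for a in np.arange(0,6.28,.05)])
    print(phi,'top',proj(S,q+.03*u).round(1),'footc',proj(S,q-.1*u).round(1),'foot lowest',C[C[:,1].argmax()].round(1))
a=cv2.resize(S['color'][105:205,280:380,::-1],(400,400),interpolation=cv2.INTER_CUBIC);b=cv2.resize(T['color'][130:230,270:370,::-1],(400,400),interpolation=cv2.INTER_CUBIC)
cv2.imwrite('pics/p5.png',np.hstack([a,b]))
E
```

```text
F [ 0.2  0.9 -2.3] tcp [0.5413 0.0516 0.3007] gap 0.3772131617548247 [(419, [21, 39], [318.7, 104.7]), (272, [29, 24], [322.8, 138.8]), (21, [6, 4], [317.4, 164.6])]
63 top [310.1 132.3] footc [331.5 163.3] foot lowest [329.7 168.4]
65 top [310.4 132.1] footc [330.4 163.9] foot lowest [328.5 168.9]
67 top [310.8 131.9] footc [329.2 164.5] foot lowest [327.6 169.4]
69 top [311.2 131.7] footc [328.1 165. ] foot lowest [326.4 169.9]
```

View pics/p5.png

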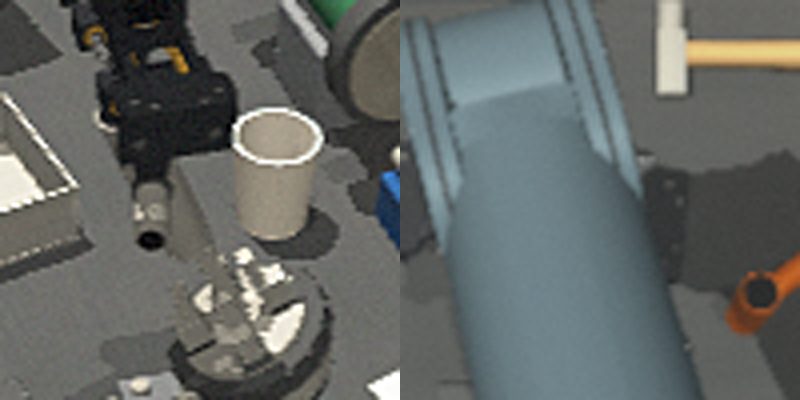

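The side view shows the branch end at (317.4,164.6), facing the camera, and the tube foot near (329,169) just above the jaws. The top view is blocked by the arm, so I'll check the silhouette edges numerically.

```bash
python3 - <<'E'
from h import *; import pickle
S,T=pickle.load(open('f2.pkl','rb'));g=S['color'].max(2)
p=np.array([.5413,.0516,.3007]);q=p+[0,0,.008]
o=np.array(S['T'])[:3,3]
for phi in (65,67):
    r=np.radians(phi);u=np.array([-np.cos(r)*.9945,np.cos(r)*.1045,np.sin(r)])
    v=q-o;n=np.cross(u,v);n/=np.linalg.norm(n)
    for s in (-.06,-.08,-.1): print(phi,s,proj(S,q+s*u+.017*n).round(1),proj(S,q+s*u-.017*n).round(1))
print('cols 316..346')
for r in range(148,174): print(r,g[r,316:346])
E
```

```text
65 -0.06 [319.2 158.2] [330.  151.3]
65 -0.08 [322.2 162.8] [332.9 156. ]
65 -0.1 [325.1 167.3] [335.7 160.6]
67 -0.06 [318.3 158.3] [329.4 151.9]
67 -0.08 [321.1 163. ] [332.1 156.7]
67 -0.1 [323.8 167.7] [334.7 161.4]
cols 316..346
148 [ 24  27  28  22  28  48  79  98  91  92 117 113 111 113 116 107 111 113
 110 112 113 107 114 128 131 136 143 145 150 149]
149 [ 21  31  35  33  33  55 104 102  91  85  97 116 115 108 113 113 110 109
 111 107 110 118 118 130 136 136 146 140 146 152]
150 [ 50  63  67  59  51  42  70 111  99  87  93 114 118 110 108 112 109 112
 105 109 112 112 115 128 131 138 142 151 152 150]
151 [125 125 124 115  86  45  50  79 102  92  86  98 118 110 111 111 114 111
 115 116 105 111 114 127 131 138 143 145 151 152]
152 [121 113 119 111 113  87  48  81 104  97  86  90 114 111 114 114 113 108
 111 112 110 108 113 132 131 136 143 149 151 152]
153 [115 115 117 110 115  87  62  90 107 103  88  86  99 114 107 110 108 111
 110 109 115 114 110 131 127 140 142 152 143 151]
154 [109 114 113 111 105  87  68  97 107 102  98  88  94 115 111 110 118 113
 111 104 116 116 114 118 13
[... 1735 characters left out ...]
105  98 107 103
 106 137 114 104 162 247 252 254 243 102 107 118]
169 [113 116 115 119 113 113 106 120  93  94 102 107 114 110 103 111 111 102
 143 194 105 106  96 177 253 254 248 164 105 115]
170 [114 113 111 116 117 117 117 110 109 104  96 113 113  98 108 110 112 105
 121 153 147 108 103 198 255 251 134 116 105 102]
171 [116 112 113 113 114 115 119 118 116 115 113 111 115 119 118 108 109 109
 118 116  79 107  98 103 104  89  99 110 130 147]
172 [113 115 118 113 113 115 110 111 119 114 111 113 119 107  88 112 110 108
 112 108 108 102  97 158 189 104 106 116 147 237]
173 [115 116 114 115 117 115 113 116 115 115 115 109 113 108 108 102 106 110
 107 112 103  83  87 158 222 133 102 103 105 133]
```

Edges and foot show φ≈71°, about 6° too upright. That still fits between the open jaws, which can square it. I'll move to the entry point, then go in along the chuck axis while watching the force.

Call:
{"api": "drive_tool", "payload": {
  "increments": "-1 5.9 0.6 5 0; -1 5.9 0.6 5 0; -1 0 0 10 0; -1 2 0 4.8 0; -1 2 0 4.8 0; -1 2 0 4.8 0; -1 0 0 0 0; -1 0 0 0 0"
}}

```text
time_s: 20.72
tcp_pos: [0.5595, 0.0475, 0.2669]
ee_rot: [-3.141, -0.0, -0.104]
wrist_force: [0.1, 0.7, -3.8]
finger_gap: 0.372
gripper_force: 55.0
```

```bash
python3 -c "
from h import *
go(.5591,.0483,.266,-.105)"
```

```text
t 20.73 tcp [0.5595 0.0475 0.2669] rpy [-3.141 -0.    -0.104] F [ 0.1  0.7 -3.8] | turn first 0.001 then mm [-0.5 -0.7  0.9] q [ 0.03  0.37 -0.25  1.74  0.1   1.05 -1.93]
```

Call:
{"api": "drive_tool", "payload": {
  "increments": "-1 1.9 0 4.7 0; -1 1.9 0 4.7 0; -1 1.9 0 4.7 0; -1 1.9 0 4.7 0; -1 0 0 0 0"
}}

```text
time_s: 21.35
tcp_pos: [0.5668, 0.0466, 0.2473]
ee_rot: [3.141, 0.001, -0.104]
wrist_force: [-0.3, -0.7, -3.9]
finger_gap: 0.374
gripper_force: 55.0
```

Call:
{"api": "drive_tool", "payload": {
  "increments": "-1 1.9 0 4.7 0; -1 1.9 0 4.7 0; -1 1.9 0 4.7 0; -1 0 0 0 0"
}}

```text
time_s: 21.85
tcp_pos: [0.5725, 0.046, 0.2333]
ee_rot: [3.141, 0.001, -0.104]
wrist_force: [-0.4, 0.3, -3.9]
finger_gap: 0.373
gripper_force: 55.0
```

Call:
{"api": "drive_tool", "payload": {
  "increments": "-1 0 0 0 0; -1 0 0 4 0; -1 0 0 4 0; -1 -1 0 3 0; -1 0 0 0 0",
  "squeeze": 15
}}

```text
time_s: 22.48
tcp_pos: [0.5719, 0.0462, 0.2227]
ee_rot: [-3.142, -0.001, -0.104]
wrist_force: [0.3, -0.1, -3.2]
finger_gap: 0.383
gripper_force: 15.0
```

Call:
{"api": "drive_tool", "payload": {
  "increments": "-1 -0.5 0 2 0; -1 -0.5 0 2 0; -1 0 0 0 0"
}}

```text
time_s: 22.85
tcp_pos: [0.5707, 0.0464, 0.2188]
ee_rot: [-3.141, -0.0, -0.104]
wrist_force: [1.4, 0.1, -3.2]
finger_gap: 0.384
gripper_force: 15.0
```

Call:
{"api": "drive_tool", "payload": {
  "increments": "-1 -0.5 0 2 0; -1 -0.5 0 2 0; -1 0 0 0 0; -1 0 0 0 0"
}}

```text
time_s: 23.35
tcp_pos: [0.5697, 0.0464, 0.2147]
ee_rot: [-3.142, -0.0, -0.104]
wrist_force: [3.3, -0.6, -4.0]
finger_gap: 0.384
gripper_force: 15.0
```

```bash
python3 - <<'E'
from look import *; import pickle
S=ctrl.grab_frame('side');T=ctrl.grab_frame('top');pickle.dump((S,T),open('f3.pkl','wb'));g=S['color'].max(2)
s=ctrl.read_state();p=np.array(s['tcp_pos']);print(p,np.round(s['wrist_force'],1))
q=p+[0,0,.008];o=np.array(S['T'])[:3,3];c0=np.array([.6126,.0427,.135])
for phi in (65,68,71):
    r=np.radians(phi);u=np.array([-np.cos(r)*.9945,np.cos(r)*.1045,np.sin(r)]);v=q-o;n=np.cross(u,v);n/=np.linalg.norm(n)
    for z in (-.02,-.04,): print(phi,z,proj(S,q+z*u+.017*n).round(1),proj(S,q+z*u-.017*n).round(1))
u=np.array([-.4203,.0442,.9063]);v=c0-o;n=np.cross(u,v);n/=np.linalg.norm(n)
for z in (.06,.08): print('ideal',proj(S,c0+z*u+.017*n).round(1),proj(S,c0+z*u-.017*n).round(1))
for r in range(152,176): print(r,g[r,318:352])
E
```

```text
[0.56972546 0.04636734 0.21469662] [ 1.5 -1.  -3.4]
65 -0.02 [323.5 171.9] [333.9 165.1]
65 -0.04 [326.3 176.2] [336.7 169.5]
68 -0.02 [322.9 171.6] [333.8 165.7]
68 -0.04 [325.4 176.1] [336.2 170.2]
71 -0.02 [322.3 171.4] [333.7 166.2]
71 -0.04 [324.5 176. ] [335.7 171. ]
ideal [326.5 175.2] [336.9 168.5]
ideal [323.7 170.8] [334.1 164.1]
152 [ 60  59  55  37  27  31  34  42  33  43  40  40  41  41  39  47  44  46
  47  36  37  40  37  45  38  43  42  34  35  52 117 161 150 155]
153 [ 57  37  40  38  31  36  43  37  46  41  42  46  38  48  47  43  42  41
  47  40  44  39  44  46  47  44  37  40  40  62 130 169 157 156]
154 [ 42  41  44  45  48  46  43  38  50  46  39  35  46  45  34  47  42  41
  35  42  42  40  46  40  43  37  57  66  35  33  50 118 157 154]
155 [ 38  27  34  43  40  43  48  43  40  47  52  42  40  45  44  32  34  44
  46  49  37  43  44  36  42  46  59  56  41  38  58 126 160 153]
156 [ 29  43  38  47  39  34  46  38  41  41  50  38  48  41  47  37  43  40
  44  41  36  39  48  59  40  46  40  43  40  45  36  88 163 155]
157 [ 27  66  91  31  41  44  53  62  45  4
[... 1939 characters left out ...]
22 108  13  29  30  38  20  26  34  27  31  34  76 114 101  92
  88  98 102 107 113 107 109 102 108 141 133 140 202 224  95 109]
172 [117 115 122 110  91  79  55  22  32  28  30  29  33  33  69 120 108 101
  89  79  98 110 116 116 111 108 139 200 245 231 229 217 160  97]
173 [115 119 119 124 121  89  40  21  35  42  51  56  50  46  44  75 105  99
  92  75  49  66 112  95 113 109  99 116 185 224 232 255 255 114]
174 [118 111 115 114 122 106  47  56  96 128 124 129 115  90  49  56  95 102
  99  92  73  49  91 118 108 112 116 125 209 255 251 255 255 135]
175 [121 118 113 117 121 102  54  81 119 116 120 119 116 111  86  49  98 107
 105  97  82  64  97 110  88 118 108 107 185 255 255 122 102 137]
```

Call:
{"api": "drive_tool", "payload": {
  "increments": "-1 0.5 0 2 0; -1 0.5 0 2 0; -1 0 0 0 0"
}}

```text
time_s: 23.82
tcp_pos: [0.5707, 0.047, 0.2133]
ee_rot: [-3.141, -0.001, -0.104]
wrist_force: [-6.1, 0.5, 17.4]
finger_gap: 0.38
gripper_force: 15.0
```

Call:
{"api": "drive_tool", "payload": {
  "increments": "-1 0.5 0 2 0; -1 0.5 0 2 0; -1 0 0 0 0"
}}

```text
time_s: 24.2
tcp_pos: [0.5728, 0.0467, 0.2102]
ee_rot: [-3.141, -0.003, -0.104]
wrist_force: [-4.5, -1.2, 20.7]
finger_gap: 0.38
gripper_force: 15.0
```

The foot is seated: 20 N along the chuck axis. Releasing and backing off.

Call:
{"api": "drive_tool", "payload": {
  "increments": "0 0 0 -1 0; 0 0 0 0 0; 0.1 0 0 0 0; 0.3 0 0 -10 0; 0.3 -10 0 -25 0; 0.3 -20 0 -40 0; 0.3 -40 0 -40 0; 0.3 -55 0 0 0; 0.3 -30 0 0 0; 0.3 0 0 0 0"
}}

```text
time_s: 25.45
tcp_pos: [0.4161, 0.0625, 0.3237]
ee_rot: [3.141, -0.001, -0.103]
wrist_force: [-0.4, -0.1, 0.3]
finger_gap: 0.647
gripper_force: 0.0
```

```bash
python3 - <<'E'
from look import *; import pickle
S=ctrl.grab_frame('side');T=ctrl.grab_frame('top');pickle.dump((S,T),open('f4.pkl','wb'))
c0=np.array([.6126,.0427,.135]);u=np.array([-.4203,.0442,.9063])
go(.5,0,.2,0)
for f in (S,T): print('ideal top',proj(f,c0+.13*u).round(1),'brend',proj(f,c0+.072*u+.06*np.array([-.1045,-.9945,0])).round(1))
a=cv2.resize(S['color'][115:215,280:380,::-1],(400,400),interpolation=cv2.INTER_CUBIC);b=cv2.resize(T['color'][140:240,265:365,::-1],(400,400),interpolation=cv2.INTER_CUBIC)
cv2.imwrite('pics/p6.png',np.hstack([a,b]))
for f,w in ((S,(295,120,335,180)),(T,(290,170,330,225))):
    x0,y0,x1,y1=w;m=(f['color'].max(2)[y0:y1,x0:x1]<50).astype(np.uint8);n,l,st,c=cv2.connectedComponentsWithStats(m);print([(int(st[i,4]),st[i,2:4].tolist(),(c[i]+[x0,y0]).round(1).tolist()) for i in range(1,n) if st[i,4]>8])
E
```

```text
t 25.55 tcp [0.4182 0.0623 0.3235] rpy [-3.141e+00 -1.000e-03 -1.040e-01] F [ 0.3 -0.2 -0.1] | turn first -0.104 then mm [ 81.8  62.3 123.5] q [ 0.04  0.06 -0.3   1.98  0.02  1.1  -1.95]
ideal top [321.6 156. ] brend [335.9 184.1]
ideal top [306.4 187.9] brend [327.7 185.6]
[(48, [9, 8], [319.8, 157.2])]
[]
```

View pics/p6.png

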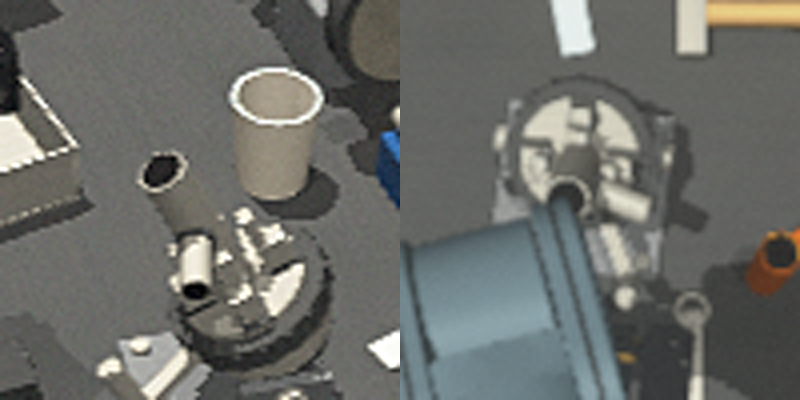

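The tee stands in the open jaws. Its top hole at side (319.8,157.2) is within 2 px of ideal, and its branch points to about the seat's -y. Next I plan the crank: cage the post between the fingers with the hand clear of the tee.

```bash
cat > crank.py <<'E'
from h import *
yaw=np.radians(-6);t=np.radians(25);c0=np.array([.6126,.0427,.135])
R=np.array([[np.cos(yaw),-np.sin(yaw),0],[np.sin(yaw),np.cos(yaw),0],[0,0,1]])@np.c_[[np.cos(t),0,np.sin(t)],[0,1,0],[-np.sin(t),0,np.cos(t)]]
L=lambda r,a,h:c0+R@[r*np.cos(np.radians(a)),r*np.sin(np.radians(a)),h]
E
python3 - <<'E'
from crank import *; import pickle
S,T=pickle.load(open('f4.pkl','rb'))
X,e=tri(S,(328.7,187.5),T,(327.5,191.7));l=R.T@(X-c0);print('branch end',X.round(3),e.round(4),'seat',l.round(3),np.degrees(np.arctan2(l[1],l[0])))
ba=np.degrees(np.arctan2(l[1],l[0]))
# post top now
pts=[(L(.004,180,s),.017) for s in np.arange(.03,.131,.02)]+[(L(r,ba,.072),.011) for r in (.02,.03,.04,.05,.06)]
for a in range(205,139,-10):
    best=None
    for off in (.003,.006):
        q=L(.115+off,a,.004)
        for y in np.arange(-1.,.8,.05):
            c,s=np.cos(y),np.sin(y);m=9
            for P,r in pts:
                d=P-q
                if P[2]+r<q[2]+.064: continue
                dx=abs(d[0]*c+d[1]*s)-.0375-r;dy=abs(d[0]*s-d[1]*c)-.0935-r;m=min(m,max(dx,dy))
            if best is None or m>best[0]: best=(m,off,y)
    q=L(.118,a,.004);qp=L(.115,a,.014);inw=np.arctan2(*(c0-qp)[[1,0]]);print(a,'tcp',q.round(4),'best clearance',np.round(best,3),'inward',inw.round(2))
go(*(L(.118,205,.004)+[0,0,.08]),.2)
E
```

```text
branch end [ 0.557 -0.013  0.193] 0.0014 seat [-0.02  -0.061  0.074] -107.91588232885155
205 tcp [0.5093 0.0034 0.0934] best clearance [0.001 0.006 0.2  ] inward 0.35
195 tcp [0.505  0.0233 0.0905] best clearance [0.001 0.006 0.2  ] inward 0.17
185 tcp [0.5039 0.0438 0.0889] best clearance [-0.001  0.006  0.1  ] inward -0.01
175 tcp [0.506  0.0642 0.0889] best clearance [-0.001  0.006 -0.3  ] inward -0.2
165 tcp [0.5114 0.084  0.0905] best clearance [ 0.004  0.006 -0.65 ] inward -0.38
155 tcp [0.5197 0.1026 0.0934] best clearance [ 0.012  0.006 -1.   ] inward -0.56
145 tcp [0.5309 0.1193 0.0978] best clearance [ 0.02   0.006 -1.   ] inward -0.73
t 25.55 tcp [0.4182 0.0623 0.3235] rpy [-3.141e+00 -1.000e-03 -1.040e-01] F [ 0.3 -0.2 -0.1] | turn first -0.304 then mm [ 77.6  75.8 150. ] q [ 0.04  0.06 -0.3   1.98  0.02  1.1  -1.95]
```

```bash
cat >> crank.py <<'E'
ba=-108
pts=[(L(.003,180,s),.017) for s in np.arange(.03,.131,.02)]+[(L(r,ba,.072),.011) for r in (.02,.03,.04,.05,.06)]
def clr(q,y):
    c,s=np.cos(y),np.sin(y);m=9
    for P,r in pts:
        d=P-q
        if P[2]+r<q[2]+.064: continue
        m=min(m,max(abs(d[0]*c+d[1]*s)-.0375-r,abs(d[0]*s-d[1]*c)-.0935-r))
    return m
E
python3 - <<'E'
from crank import *
for a in range(205,139,-10):
    o=[]
    for y in np.arange(-.8,.5,.1):
        pp=L(.115,a,.018);q=pp-.007*np.array([np.cos(y),np.sin(y),0]);o.append(int(1e3*clr(q,y)))
    print(a,L(.115,a,.018).round(4),o)
print(np.arange(-.8,.5,.1).round(1))
E
```

```text
205 [0.506  0.005  0.1073] [-44, -37, -31, -25, -19, -13, -7, -2, 1, 5, 8, 5, 2]
195 [0.5018 0.0244 0.1044] [-27, -22, -17, -12, -7, -3, 0, 3, 5, 8, 8, 3, -1]
185 [0.5007 0.0444 0.1029] [-12, -8, -4, -1, 1, 3, 5, 6, 7, 7, 5, -1, -8]
175 [0.5028 0.0643 0.1029] [0, 2, 4, 5, 6, 7, 6, 6, 4, 3, 0, -8, -14]
165 [0.508  0.0836 0.1044] [10, 11, 11, 10, 9, 7, 5, 2, 0, -3, -8, -12, -17]
155 [0.5162 0.1017 0.1073] [17, 16, 14, 12, 9, 5, 1, -3, -8, -13, -19, -25, -32]
145 [0.527  0.118  0.1115] [21, 18, 14, 10, 5, 0, -6, -12, -19, -26, -33, -35, -35]
[-0.8 -0.7 -0.6 -0.5 -0.4 -0.3 -0.2 -0.1 -0.   0.1  0.2  0.3  0.4]
```

Call:
{"api": "drive_tool", "payload": {
  "increments": "-0.3 0 0 0 -0.152; -0.3 0 0 0 -0.152; -0.3 0 36.8 50 0; -0.3 0 36.8 50 0; -0.3 0 0 53.5 0; -0.3 34 0 0 0; -0.3 33.6 0 0 0; -0.3 0 0 0 0; -0.3 0 0 0 0"
}}

```text
time_s: 26.68
tcp_pos: [0.4981, 0.0032, 0.1687]
ee_rot: [-3.141, 0.001, 0.199]
wrist_force: [-0.6, -1.2, -0.1]
finger_gap: 0.35
gripper_force: 0.0
```

```bash
python3 - <<'E'
from crank import *; from cell import ctrl
go(.4991,.0036,.1073,.2);print(ctrl.read_state()['finger_gap'])
S=ctrl.grab_frame('side');g=S['color'].max(2);print([proj(S,L(.115,a,.034)).round(1).tolist() for a in (200,205,210)]);print(g[198:214,298:318])
E
```

```text
t 26.68 tcp [0.4981 0.0032 0.1687] rpy [-3.141e+00  1.000e-03  1.990e-01] F [-0.6 -1.2 -0.1] | turn first -0.001 then mm [ 1.  -0.2 61.4] q [ 0.08  0.39 -0.22  1.98  0.12  0.78 -1.58]
0.35028978206708267
[[304.6, 204.5], [306.6, 206.2], [308.8, 207.8]]
[[113 108 114 111 110 111 119 107  57  21  19  37  32  35  30  22  51  69
   50  27]
 [114 113 110 114 107 113 115 105  53   3  28  27  26  32  16  37  50  51
   36  33]
 [110 113 110 112 112 108 116 109  60  21  24  22  29  27  31  34  26  28
   20  24]
 [114 106 111 109 111 110 115 117 108  37  14  23  46  77  21  28  27  24
   50  89]
 [109 115 112 110 108 111 110 120 112  53  37  72  72  19  21  19  64 161
  184 127]
 [115 113 112 110 110 115 112 113 123 125 121 115  93  98  71  96 119 108
   85 133]
 [112 112 111 117 114 117 103  97 111 107 109  97 124 204 199 200 195 192
  182 154]
 [114 111 115 110  91  94  90  95 107 111 114  97 108 178 179 151 151 148
  151 149]
 [110  93  93  94  94  94 103 111 109 110 114 109 101 122 157 156 153 153
  151 155]
 [ 90  94  97  93  97  97 105 111 109 114 111 114 101 116 156 156 156 151
  153 151]
 [ 92  97  96  99  94  96 101 114 115 117 116 115 100  98 125 163 155 156
  152 155]
 [ 98 101  98 100  95  98  95 104 115 118 105 109 112  98  99 131 161 157
  151 148]
 [ 97  97  98  99  95 101  94  93  89  98 109 109 107 105  96 100 136 161
  144 121]
 [ 99  96  95  96  93 100 101  99  97  89  97 105 108 110 106  93 101 129
  122 113]
 [102  99  99 102 103  96 100  98  96  91  91 103 111 108 107 101  94 182
  239 103]
 [101  96  97  99  98  93 102 102 106  97  87 101 104 107 112 108  97 112
  147 106]]
```

Call:
{"api": "drive_tool", "payload": {
  "increments": "-0.3 1 0 20 0; -0.3 0 0 20 0; -0.3 0 0 21.4 0; -0.3 0 0 0 0"
}}

```text
time_s: 27.22
tcp_pos: [0.4976, 0.0034, 0.1069]
ee_rot: [-3.141, 0.003, 0.2]
wrist_force: [-0.7, -0.2, 0.2]
finger_gap: 0.352
gripper_force: 0.0
```

```bash
python3 - <<'E'
from crank import *; from cell import ctrl
s=ctrl.read_state();p=np.array(s['tcp_pos']);y=s['ee_rot'][2];print(p,np.round(s['wrist_force'],1))
# increments along schedule, turn applied after the shift of each row
sch=[(205,.2),(195,.15),(185,0),(175,-.3),(165,-.6),(160,-.65),(155,-.7),(150,-.75),(145,-.75),(140,-.75)]
A=np.arange(205,139,-5);Y=np.interp(-A,[-a for a,_ in sch],[b for _,b in sch]);pos=p;cy=y
for a,ny in zip(A,Y):
    q=L(.115,a,.018)-.007*np.array([np.cos(ny),np.sin(ny),0]);d=q-pos
    print(a,np.round([1e3*(d[0]*np.cos(cy)+d[1]*np.sin(cy)),1e3*(d[0]*np.sin(cy)-d[1]*np.cos(cy)),-1e3*d[2],-(ny-cy)],3));pos=q;cy=ny
E
```

```text
[0.49756157 0.00335231 0.1069423 ] [-0.7 -0.2  0.2]
205 [ 1.616  0.03  -0.324 -0.   ]
200 [ -0.536 -10.061   1.623   0.025]
195 [  0.016 -10.126   1.275   0.025]
190 [  0.583 -10.499   0.918   0.075]
185 [  0.63  -10.523   0.553   0.075]
180 [  0.732 -11.056   0.185   0.15 ]
175 [  0.021 -11.077  -0.185   0.15 ]
170 [ -0.687 -11.034  -0.553   0.15 ]
165 [ -1.385 -10.929  -0.918   0.15 ]
160 [ -2.133 -10.068  -1.275   0.05 ]
155 [ -1.824 -10.079  -1.623   0.05 ]
150 [ -1.505 -10.072  -1.958   0.05 ]
145 [-1.186 -9.698 -2.278 -0.   ]
140 [-0.365 -9.688 -2.581 -0.   ]
```

Call:
{"api": "drive_tool", "payload": {
  "increments": "-0.3 0 -10.1 1.6 0.025; -0.3 0 -10.1 1.3 0.025; -0.3 0 0 0 0"
}}

```text
time_s: 27.6
tcp_pos: [0.4947, 0.0228, 0.1055]
ee_rot: [3.141, 0.001, 0.15]
wrist_force: [-1.3, -1.4, 0.1]
finger_gap: 0.35
gripper_force: 0.9
```

Call:
{"api": "drive_tool", "payload": {
  "increments": "-0.3 0.6 -10.5 0.9 0.075; -0.3 0.6 -10.5 0.6 0.075; -0.3 0.7 -11.1 0.2 0.15; -0.3 0 -11.1 -0.2 0.15; -0.3 0 0 0 0"
}}

```text
time_s: 28.22
tcp_pos: [0.4968, 0.0668, 0.104]
ee_rot: [3.142, -0.0, -0.298]
wrist_force: [-1.0, -1.8, -0.9]
finger_gap: 0.347
gripper_force: 0.4
```

```bash
python3 - <<'E'
from crank import *; from cell import ctrl
S=ctrl.grab_frame('side');s=ctrl.read_state();print(np.round(s['wrist_force'],1),np.round(s['tcp_pos'],4),'q7',s['q'][6])
im=S['color'];g=im.max(2)
for a in (185,180,175): print(a,proj(S,L(.115,a,.034)).round(1),proj(S,L(.115,a,-.013)).round(1),proj(S,L(.07,a,-.013)).round(1))
m=(g[120:175,300:340]<50).astype(np.uint8);n,l,st,c=cv2.connectedComponentsWithStats(m);print([(int(st[i,4]),(c[i]+[300,120]).round(1).tolist()) for i in range(1,n) if st[i,4]>8])
print((g[190:215:1,295:335]>185).astype(int).sum(1))
E
```

```text
[-1.  -0.  -0.4] [0.4969 0.0668 0.104 ] q7 -2.1461719391641285
185 [300.3 198.2] [307.3 207.1] [320.6 199.3]
180 [299.4 195.8] [306.4 204.7] [320.  197.8]
175 [298.8 193.3] [305.8 202.3] [319.5 196.3]
[(153, [304.7, 164.8]), (53, [320.4, 156.8])]
[0 0 0 0 0 0 2 3 1 0 0 1 4 1 1 0 0 0 0 0 0 0 0 0 0]
```

```bash
python3 - <<'E'
from crank import *; from cell import ctrl
S=ctrl.grab_frame('side');g=S['color'].max(2);print(g[190:214,290:330])
E
```

```text
[[ 24  42  49  37  39  43  41  48  44  43  35  45  43  45  36  44  52  68
   57  59  36  60 109 118 116 113 109 114 115 112 118 109  90  91  97  90
   96 118 113 120]
 [ 35  41  40  37  37  38  46  43  36  45  39  44  41  30  32  38  46  45
   53  37  41  60 109 118 115 110 113 111 117 109 115 102  68  97  98  86
   56  92 120 108]
 [ 41  41  82 111  35  44  39  36  48  42  41  47  44  54  64  43  47  49
   42  51  33  45  82 124 114 116 112 110 111 114 114 111 102  89  45  40
   42  58  65  18]
 [ 40  48  70  74  40  35  45  42  48  47  38  47  48  47  55  48  48  53
   51  47  38  38  84 118 117 112 112 113 110 115 110 111 108  97 105  94
   41  46  55  96]
 [ 38  39  47  46  40  43  33  34  41  39  35  39  34  28  26  33  25  28
   31  28  31  26  73 106 116 110 115 113 115 117 108 108 109  93  87  73
   81 100 123 116]
 [ 30  33  33  29  26  30  29  31  39  26  25  31  37  38  21  40  32  29
   24  34  29  45  81 106 119 113 113 111 112 105 108 127 127  93  85  39
   51  97 120 113]
 [ 39  33  31  38  37  35  31  30  30  33  37  37  38  36  36  32  31  27
   32  33  30  42  74 10
[... 2208 characters left out ...]
  72 106 165
  155 153 156 158]
 [ 99  93  94  97  97 100  96  91  95  99  89  42  47  51  55  53  52  50
   47  54  53  49  70  79  78  76  81  76  80  81  82  77  75  72 110 158
  155 152 163 136]
 [100  97  97  93  96  93  95  97  97  96  98  93  46  49  57  50  51  56
   51  55  52  49  59  79  72  78  75  73  75  78  78  76  78 105 163 160
  155 154 156 164]
 [103 100  92  94  93  94  97 102 100 100 101 101  89  50  51  54  51  53
   45  46  53  50  62  72 121 151 110 150  75  73  73 119 173 163 160 155
  152 158 159 139]
 [ 55 105 101  96  97  96 100  93  98  94  98 101  85  43  47  55  57  52
   52  51  47  46  61 116 171 168 168 170 151  73  70 112 170 160 159 156
  156 156 140  63]]
```

The bar runs from (307,207) to (321,199) in the side view, so the crank is following at about 183°. Continuing.

Call:
{"api": "drive_tool", "payload": {
  "increments": "-0.3 -0.7 -11 -0.5 0.15; -0.3 -1.4 -10.9 -0.9 0.15; -0.3 -2.1 -10.1 -1.3 0.05; -0.3 -1.8 -10.1 -1.6 0.05; -0.3 0 0 0 0"
}}

```text
time_s: 28.95
tcp_pos: [0.5109, 0.1064, 0.1077]
ee_rot: [3.141, 0.001, -0.698]
wrist_force: [-1.7, -0.7, -1.4]
finger_gap: 0.351
gripper_force: 0.9
```

Call:
{"api": "drive_tool", "payload": {
  "increments": "-0.3 -0.8 -5 -1 0.02; -0.3 0 0 0 0"
}}

```text
time_s: 29.2
tcp_pos: [0.5129, 0.1098, 0.1083]
ee_rot: [3.139, 0.001, -0.72]
wrist_force: [-3.9, -3.1, -4.1]
finger_gap: 0.354
gripper_force: 2.3
```

Call:
{"api": "drive_tool", "payload": {
  "increments": "-0.3 -0.8 -5 -1 0.02; -0.3 0 0 0 0"
}}

```text
time_s: 29.45
tcp_pos: [0.5147, 0.113, 0.1088]
ee_rot: [3.137, 0.002, -0.741]
wrist_force: [-4.1, -6.4, -4.4]
finger_gap: 0.351
gripper_force: 3.7
```

Call:
{"api": "drive_tool", "payload": {
  "increments": "-0.3 -0.6 -4.8 -1.1 0; -0.3 0 0 0 0"
}}

```text
time_s: 29.7
tcp_pos: [0.516, 0.1157, 0.1092]
ee_rot: [3.133, 0.003, -0.741]
wrist_force: [-7.0, -7.2, -4.8]
finger_gap: 0.35
gripper_force: 5.3
```

Call:
{"api": "drive_tool", "payload": {
  "increments": "-0.3 -0.6 -4.8 -1.1 0; -0.3 0 0 0 0"
}}

```text
time_s: 29.95
tcp_pos: [0.5175, 0.1184, 0.1097]
ee_rot: [3.13, 0.004, -0.742]
wrist_force: [-8.1, -10.5, -7.2]
finger_gap: 0.352
gripper_force: 6.9
```

Call:
{"api": "drive_tool", "payload": {
  "increments": "-0.3 -0.5 -4.8 -1.2 0; -0.3 0 0 0 0"
}}

```text
time_s: 30.2
tcp_pos: [0.5189, 0.1209, 0.1102]
ee_rot: [3.126, 0.005, -0.743]
wrist_force: [-10.8, -13.0, -7.9]
finger_gap: 0.344
gripper_force: 8.5
```

```bash
python3 - <<'E'
from crank import *; from look import hole
S=hole((308,140,335,170),50)
from cell import ctrl
print('ideal top',proj(S,L(0,0,.13)).round(1),'1mm up',proj(S,L(0,0,.131)).round(2),'1mm x',proj(S,L(.001,0,.13)).round(2)); s=ctrl.read_state()
a=np.degrees(np.arctan2(*(R.T@(np.array(s['tcp_pos'])+.007*np.array([np.cos(-.74),np.sin(-.74),0])-c0))[[1,0]]));print('tcp angle',a,'q7',s['q'][6],s['moment'])
E
```

```text
F [-11.5 -13.3  -7.8] tcp [0.5189 0.1209 0.1102] gap 0.34951199105742375 [(168, [15, 22], [313.4, 148.0]), (52, [9, 8], [321.1, 155.8])]
ideal top [321.6 156. ] 1mm up [321.46 155.78] 1mm x [321.94 155.84]
tcp angle 146.7434240388603 q7 -2.604114561297 [-2.49802915  2.17723196 -0.04573248]
```

Tangential force is about 18.6 N on the handle, and the tee's top is at (321.1,155.8) against ideal (321.6,156), so it's centred and square. I'll release the handle.

Call:
{"api": "drive_tool", "payload": {
  "increments": "0.3 0 4 0 0; 0.3 0 8 0 0; 0.3 0 0 0 0; 0.3 0 0 -20 0; 0.3 -10 0 -30 0; 0.3 -40 0 -30 0; 0.3 -50 0 -40 0; 0.3 -40 0 -40 0; 0.3 0 0 0 0"
}}

```text
time_s: 31.38
tcp_pos: [0.4315, 0.2007, 0.2524]
ee_rot: [-3.141, -0.009, -0.732]
wrist_force: [-0.7, -0.3, -0.7]
finger_gap: 0.647
gripper_force: 0.0
```

```bash
python3 - <<'E'
from crank import *; from look import hole
S=hole((300,140,335,170),50)
from cell import ctrl
g=S['color'].max(2);s=ctrl.read_state();go(.5909,-.3537,.3,.2)
for sl in (.9,1.0,1.1,1.2): print(sl,proj(S,L(.115,210-np.degrees(sl),.034)).round(1))
m=(g>185).astype(np.uint8);n,l,st,c=cv2.connectedComponentsWithStats(m[165:200,285:322]);print([(int(st[i,4]),st[i,2:4].tolist(),(c[i]+[285,165]).round(1).tolist()) for i in range(1,n) if st[i,4]>4])
E
```

```text
F [-0.1 -0.2 -0.6] tcp [0.4318 0.1985 0.2513] gap 0.6504292176366852 [(48, [9, 8], [321.1, 155.9])]
t 31.43 tcp [0.4318 0.1985 0.2513] rpy [ 3.139 -0.008 -0.736] F [-0.1 -0.2 -0.6] | turn first -0.936 then mm [ 46.2 572.7 -48.7] q [-0.81  0.22  0.32  1.99 -0.08  0.94 -2.76]
0.9 [298.7 184.4]
1.0 [299.4 181.2]
1.1 [300.4 178. ]
1.2 [301.7 174.9]
[(45, [14, 5], [314.7, 191.0])]
```

Call:
{"api": "drive_tool", "payload": {
  "increments": "0.6 0 0 -10 -0.15; 0.6 0 0 -15 -0.157; 0.6 0 0 -15 -0.157; 0.6 0 0 -15 -0.157; 0.6 0 0 -15 -0.157; 0.6 0 0 -15 -0.157; 0.6 0 0 0 0; 0.6 0 0 0 0"
}}

```text
time_s: 32.42
tcp_pos: [0.4316, 0.1959, 0.3345]
ee_rot: [3.132, 0.001, 0.19]
wrist_force: [0.7, -0.5, -0.1]
finger_gap: 0.797
gripper_force: 0.0
```

```bash
python3 - <<'E'
from crank import *; import pickle; from cell import ctrl
S0,T0=pickle.load(open('f0.pkl','rb'));print('bin c',plane(T0,(212,222.4),.06).round(4),'edges',[plane(T0,p,.06).round(3).tolist() for p in ((190.7,240),(236.3,240),(188,200),(232.2,200),(200,197.5),(200,248.8))])
S=ctrl.grab_frame('side');T=ctrl.grab_frame('top')
for (n,f,ps,w) in (('s',S,(397,303),0),('t',T,(433,186),0)):
    try: print(n,blob(f['color'].max(2)<62,ps,9))
    except Exception as e: print(e)
g=S['color'].max(2);print(g[172:192,292:312])
go(.5909,-.3537,.33,.2)
E
```

```text
bin c [0.4799 0.3702 0.06  ] edges [[0.421, 0.438, 0.06], [0.421, 0.287, 0.06], [0.556, 0.455, 0.06], [0.556, 0.306, 0.06], [0.564, 0.415, 0.06], [0.392, 0.405, 0.06]]
s (array([394.94736842, 304.84210526]), np.int32(19))
t (array([432.94871795, 185.71794872]), np.int32(39))
[[116 110 112 115 113 113 108 108 113 111 113 113 109 110 112 112 112 110
  112 109]
 [113 109 110 111 111 112 110 108 108 113 110 114 110 111 111 112 115 116
  114 112]
 [112 110 104 109 114 111 112 106 110 110 114 106 112 110 108 108 112 108
  109 109]
 [115 109 112 115 111 110 115 111 107 109 109 110 112 111 113 113 110 114
  113 112]
 [102 117 111 115 112 113 115 110 110 108 107 109 105 108 112 108 113 114
  107 113]
 [100  95  97  88 101 115 117 112 108 108 108 113 113 108 108 113 108 113
  114 108]
 [ 97  96  94  94  88 103 113 115 109 112 114 108 110 111 109 108 110 111
  110 112]
 [ 95  95  96  91  90  99 116 112 111 108 106 107 110 113 108 112 112 111
  110 116]
 [ 94  94  98  97 101 115 117 107 111 107 106 112 110 113 108 108 113 109
  114 114]
 [ 90  92  95 105 110 109 111 139 141 128 105 109 115 110 1
[... 357 characters left out ...]
109 111]
 [114 110 113 110 110 108  86  87 101 113 117 116 108  99 112 113 113 112
  112 110]
 [109 106 111 111 110 106 105  93  96 107 117 113 115 107  97 112 110 106
  109 112]
 [111 109 113 112 112 108  97  81  89  93 113 112 117 105 110 112 107 106
  107 108]
 [114 106 109 109 111 112 114 107  94  95 104 112 116 115 105  97 109 101
   98 102]
 [110 108 112 109 110 115 107 113 106  94  98 108 114 115 113 108 131 177
  194 245]
 [115 111 105 111 108 110 108 111 117 103  92  98 110 111 111 105 151 240
  253 246]]
t 32.52 tcp [0.4313 0.1964 0.3345] rpy [3.132e+00 1.000e-03 1.920e-01] F [0.1 0.1 0.6] | turn first -0.008 then mm [ 47.2 570.8   4.5] q [-0.73  0.13  0.22  1.88 -0.02  1.14 -1.88]
```

Post top at (299.2,183.2) puts the sleeve at about 0.95 rad, past contact and holding. Now the reject.

Call:
{"api": "drive_tool", "payload": {
  "increments": "0.6 4.7 57.1 0 0; 0.6 4.7 57.1 0 0; 0.6 4.7 57.1 0 0; 0.6 4.7 57.1 0 0; 0.6 4.7 57.1 0 0; 0.6 4.7 57.1 0 0; 0.6 4.7 57.1 0 0; 0.6 4.7 57.1 0 0; 0.6 4.7 57.1 0 0; 0.6 4.7 57.1 0 0; 0.6 0 0 50 0; 0.6 0 0 50 0"
}}

```text
time_s: 34.02
tcp_pos: [0.588, -0.3558, 0.2386]
ee_rot: [3.132, 0.0, 0.192]
wrist_force: [0.4, 0.8, 0.2]
finger_gap: 0.802
gripper_force: 0.0
```

```bash
python3 -c "
from h import *
go(.5909,-.3537,.087,.2)"
```

```text
t 34.02 tcp [ 0.588  -0.3558  0.2386] rpy [3.132 0.    0.192] F [0.4 0.8 0.2] | turn first -0.008 then mm [  3.3  -1.5 151.6] q [ 0.16  0.64  0.5   1.46 -0.32  1.12 -0.66]
```

Call:
{"api": "drive_tool", "payload": {
  "increments": "0.6 2.5 -1 40 0; 0.6 0 0 40 0; 0.6 0 0 40 0; 0.6 0 0 27 0; 0.6 0 0 0 0; -1 0 0 0 0; -1 0 0 0 0; -1 0 0 0 0; -1 0 0 0 0; -1 0 0 -10 0; -1 0 0 -20 0; -1 0 0 0 0",
  "squeeze": 55
}}

```text
time_s: 35.52
tcp_pos: [0.592, -0.3554, 0.1264]
ee_rot: [3.13, -0.003, 0.195]
wrist_force: [0.3, -0.5, -2.6]
finger_gap: 0.372
gripper_force: 55.0
```

Call:
{"api": "drive_tool", "payload": {
  "increments": "-1 0 0 -30 0.055; -1 0 0 -50 0; -1 0 0 -50 0; -1 0 0 -50 0; -1 0 0 -40 0; -1 0 0 -14 0; -1 0 0 0 0"
}}

```text
time_s: 36.4
tcp_pos: [0.5902, -0.3522, 0.3573]
ee_rot: [3.133, -0.001, 0.14]
wrist_force: [1.7, 0.2, -4.1]
finger_gap: 0.373
gripper_force: 55.0
```

```bash
python3 -c "
from h import *
go(.4255,.3623,.36,.14)"
```

```text
t 36.4 tcp [ 0.5902 -0.3522  0.3573] rpy [ 3.133e+00 -1.000e-03  1.400e-01] F [ 1.7  0.2 -4.1] | turn first -0.0 then mm [ -63.3 -730.5   -2.7] q [ 0.13  0.56  0.56  1.31 -0.29  1.35 -0.75]
```

Call:
{"api": "drive_tool", "payload": {
  "increments": "-1 -2 -25 0 0; -1 -4 -50 0 0; -1 -5 -55 0 0; -1 -5 -55 0 0; -1 -5 -55 0 0; -1 -5 -55 0 0; -1 -5 -55 0 0; -1 -5 -55 0 0; -1 -5 -55 0 0; -1 -5 -55 0 0; -1 -5 -55 0 0; -1 -5 -55 0 0"
}}

```text
time_s: 37.9
tcp_pos: [0.4458, 0.2599, 0.3498]
ee_rot: [3.131, 0.002, 0.14]
wrist_force: [0.6, 0.7, -4.0]
finger_gap: 0.371
gripper_force: 55.0
```

Call:
{"api": "drive_tool", "payload": {
  "increments": "-1 -5 -50 0 0; -1 -2 -40 0 0; -1 0 -15 0 0; -1 0 0 0 0; -1 0 0 0 0"
}}

```text
time_s: 38.52
tcp_pos: [0.4267, 0.3597, 0.3504]
ee_rot: [3.131, 0.0, 0.137]
wrist_force: [0.6, -0.6, -3.8]
finger_gap: 0.371
gripper_force: 55.0
```

```bash
python3 - <<'E'
from h import *; from look import hole
go(.4255,.3623,.098,.14)
S=hole((220,60,290,150),40)
from cell import ctrl
p=np.array(ctrl.read_state()['tcp_pos']);print(proj(S,p-[0,0,.089]),proj(S,p+[0,0,.041]))
E
```

```text
t 38.52 tcp [0.4267 0.3597 0.3504] rpy [3.131 0.    0.137] F [ 0.6 -0.6 -3.8] | turn first -0.003 then mm [ -0.8  -2.8 252.4] q [-0.97  0.28  0.24  1.66 -0.06  1.22 -2.16]
F [ 0.2 -0.3 -2.8] tcp [0.4267 0.3598 0.3508] gap 0.3722851786490539 [(231, [29, 19], [245.2, 65.9])]
[244.86424412  99.64359864] [239.50843931  59.95139266]
```

The branch would foul the bin's near wall, so I'll turn it sideways first and then lower.

Call:
{"api": "drive_tool", "payload": {
  "increments": "-1 0 0 0 -0.16; -1 0 0 0 -0.16; -1 0 0 0 -0.16; -1 0 0 0 -0.16; -1 0 0 0 -0.16; -1 0 0 0 -0.16; -1 0 0 0 0"
}}

```text
time_s: 39.45
tcp_pos: [0.4266, 0.3605, 0.3512]
ee_rot: [3.136, 0.007, 1.097]
wrist_force: [0.2, -0.9, -3.4]
finger_gap: 0.372
gripper_force: 55.0
```

```bash
python3 -c "
from h import *
go(.4235,.377,.1,1.10)"
```

```text
t 39.45 tcp [0.4266 0.3605 0.3512] rpy [3.136 0.007 1.097] F [ 0.2 -0.9 -3.4] | turn first -0.003 then mm [ 13.3 -10.2 251.2] q [-0.86  0.28  0.09  1.65 -0.02  1.22 -1.24]
```

Call:
{"api": "drive_tool", "payload": {
  "increments": "-1 13.3 -10.2 20 0; -1 0 0 35 0; -1 0 0 40 0; -1 0 0 40 0; -1 0 0 35 0; -1 0 0 30 0; -1 0 0 20 0; -1 0 0 15 0; -1 0 0 8 0; -1 0 0 4 0; -1 0 0 0 0"
}}

```text
time_s: 40.83
tcp_pos: [0.4236, 0.3763, 0.1042]
ee_rot: [3.136, 0.007, 1.1]
wrist_force: [0.4, 0.0, -3.7]
finger_gap: 0.373
gripper_force: 55.0
```

Call:
{"api": "drive_tool", "payload": {
  "increments": "-1 0 0 5 0; -1 0 0 4 0; -1 0 0 3 0; -1 0 0 0 0"
}}

```text
time_s: 41.32
tcp_pos: [0.4266, 0.38, 0.0982]
ee_rot: [3.134, -0.003, 1.1]
wrist_force: [-7.9, -4.8, 41.5]
finger_gap: 0.373
gripper_force: 55.1
```

Call:
{"api": "drive_tool", "payload": {
  "increments": "-1 0 0 -4 0; -1 0 0 0 0; 0.1 0 0 0 0; 0.1 0 0 0 0; 0.1 0 0 0 0; 0.1 0 0 -25 0; 0.1 0 0 -40 0; 0.1 0 0 -50 0; 0.1 -20 0 -30 0; 0.1 -40 0 0 0; 0.1 -60 0 0 0; 0.1 -60 0 0 0"
}}

```text
time_s: 42.82
tcp_pos: [0.3406, 0.2153, 0.2419]
ee_rot: [3.136, 0.007, 1.1]
wrist_force: [0.7, -0.7, 0.2]
finger_gap: 0.551
gripper_force: 0.0
```

```bash
python3 - <<'E'
from crank import *; from cell import ctrl; import pickle
S=ctrl.grab_frame('side');T=ctrl.grab_frame('top');pickle.dump((S,T),open('f5.pkl','wb'))
go(.36,.37,.2,1.1)
for n,f in (('S',S),('T',T)):
    for X in ([.4236,.377,.13],[.4236,.377,.065],[.4236,.377,.004]): print(n,proj(f,X).round(0))
g=cv2.resize(S['color'].max(2)[112:182,228:308],None,fx=.5,fy=.5,interpolation=cv2.INTER_AREA);print('side/2');print(g)
g=cv2.resize(T['color'].max(2)[185:257,180:244],None,fx=.5,fy=.5,interpolation=cv2.INTER_AREA);print('top/2');print(g)
E
```

```text
t 42.92 tcp [0.3382 0.2111 0.2411] rpy [3.138 0.012 1.096] F [-0.3  0.4  0.7] | turn first -0.004 then mm [151.5 -52.6  41.1] q [-0.78  0.1   0.11  2.15 -0.    0.9  -1.15]
S [247. 132.]
S [249. 147.]
S [251. 161.]
T [202. 238.]
T [209. 239.]
T [214. 240.]
side/2
[[ 33  34  38 ... 110 111 111]
 [ 28  31  29 ... 109 111 109]
 [ 90  81  71 ... 111 114 111]
 ...
 [111 108 112 ... 111 108 110]
 [109 109 111 ... 109 113 113]
 [110 108 111 ... 104 113 108]]
top/2
[[101 102 102 ... 104 104 105]
 [102 102 103 ... 105 104 104]
 [101 104 104 ... 103 104 103]
 ...
 [103 102 102 ...  59  50  93]
 [103 102 103 ...  58  63  64]
 [102 102 103 ...  54  57  62]]
```

```bash
python3 - <<'E'
from h import *; import pickle,sys
np.set_printoptions(threshold=sys.maxsize,linewidth=400)
S,T=pickle.load(open('f5.pkl','rb'));
for f,w in ((S,(230,115,306,180)),(T,(183,190,242,256))):
    x0,y0,x1,y1=w;g=cv2.resize(f['color'].max(2)[y0:y1,x0:x1],((x1-x0)//2,(y1-y0)//2),interpolation=cv2.INTER_AREA)
    for r in g: print(' '.join('%2d'%(v//10) for v in r))
    print()
E
```

```text
3  3  3  3  3  3  2  4  4  4  5  4  2  2  4  5  6  6  6  6  6  6  6  6  6  6  6  6  6  6  6  8 11 10 11 11 10 11
11  8  3  3  3  3  3  3  3  3  3  3  2  3  6  6  6  6  6  6  6  6  6  6  6  6  6  6  6  6  6  6  8 11 11 11 11 11
10  4  3  3  3  3  2  3  3  3  3  3  2  5  6  6  6  6  6  6  6  6  6  6  6  6  6  6  6  6  6  8 10 11 10 11 11 11
 5  3  4  4  3 11  7  5  6  4  3  3  2  6  6  6  6  6  6  6  6  6  6  6  6  6  6  6  8  9 11 11 11 11 11 11 11 11
 4  3  2  3  2  9  7  6  6  4  2  3  4  6  6  6  6  6  6  6  6  6  6  6  7  9  9 11 11 11 11 11 11 11 11 11 11 11
 6  3  3  3  3  5  5  5  5  4  3  2  5  6  6  6  6  6  6  6  6  7  9 10 11 10 10 11 11 10 11 11 11 11 11 11 11 11
 6  4  3  3  3  3  6 10  7  7  3  3  6  6  6  6  6  6  8  9 11 11 12 12 17 14 10 10 11 10 11 11 10 11 11 11 10 10
 6  5  2  3  2  4 12  5  3  3  4  6  6  6  6  8  9 11 11 12 14 17 14 13  9 14 16 10 11 11 11 11 11 11 11 11 11 11
 6  6  3  2  3  4 12  4  3  5 11 10  8  9 11 10 12 14 17 14 12  9 10 10 10  9 15 14 10 11 11 11 11 11 11 11 11 10
 6  6  3  2  3  3 11 13 12 12 10  8 11 13 15 14 14 10  9 10 10 10 10 10 10 
[... 4718 characters left out ...]
7  7
10 10 10 11 17  7  9 11  6  6 11 12  7  9  9 11 11  7  6  5  7 13 20 22 23 23 13  7  7
10 10 10 10 17  6  7 13 15 13 13  8  8 11 10 11 13  9  7  5  5  9 18 21 22 22 13  7  6
10 10 10 10 15  6  7 12 14 16 21 14  9 11 12 10 13 11  7  6  5  5  8 13 11 12 10  8  7
10 10 10 10 14  7  7 11 13 13 13 11 11 11 13 10 11 13  9  7  6  5  5  6  9  9  9  7  6
10 10 10 10 15 13 13 17 18 13 11 12 12 11 12 12 10 13 11  7  7  5  4  4  6  9  8  6  6
10 10 10 10 12 13 10  8  9 11 12 12 13 12 11 13 10 11 13  9  7  6  5  4  5  6  6  6  5
10 10 10 10 10 10  9 10 11 12 13 13 13 14 12 13 12 10 13 12  7  8  5  4  4  5  5  6  5
10 10 10 10 10  9 10 11 12 13 13 14 14 14 14 12 13 10 11 13  9  6  8  5  4  4  4  5  6
```

The reject stands in the bin at the expected place (top at side (246,130)). I'll tip it over along the bin so it lies fully inside.

Call:
{"api": "drive_tool", "payload": {
  "increments": "-1 52 -14 0 0; -1 52 -14 0 0; -1 53 -14 0 0; -1 0 0 0 0; -1 0 0 50 0; -1 0 0 50 0; -1 0 0 29 0; -1 0 0 0 0"
}}

```text
time_s: 43.92
tcp_pos: [0.3744, 0.3728, 0.11]
ee_rot: [3.137, 0.012, 1.1]
wrist_force: [-0.2, 0.1, 0.4]
finger_gap: 0.006
gripper_force: 0.0
```

Call:
{"api": "drive_tool", "payload": {
  "increments": "-1 4.6 6.6 0 0; -1 4.6 6.6 0 0; -1 4.6 6.6 0 0; -1 4.6 6.6 0 0; -1 4.6 6.6 0 0; -1 4.6 6.6 0 0; -1 4.6 6.6 0 0; -1 4.6 6.6 0 0; -1 4.6 6.6 0 0; -1 0 0 0 0; -1 0 0 0 0; -1 0 0 0 0"
}}

```text
time_s: 45.42
tcp_pos: [0.4468, 0.3847, 0.1119]
ee_rot: [3.136, 0.007, 1.1]
wrist_force: [-0.1, -0.2, -0.4]
finger_gap: 0.001
gripper_force: 0.0
```

Call:
{"api": "drive_tool", "payload": {
  "increments": "-1 0 0 -50 0; -1 0 0 -50 0; -1 0 0 -40 0; -1 -60 0 0 0; -1 -60 0 0 0; -1 -40 0 0 0; -1 0 0 0 0"
}}

```text
time_s: 46.3
tcp_pos: [0.3732, 0.2408, 0.2531]
ee_rot: [3.136, 0.008, 1.098]
wrist_force: [0.3, 0.8, -0.3]
finger_gap: 0.009
gripper_force: 0.0
```

```bash
python3 - <<'E'
from crank import *; from cell import ctrl; import pickle
S=ctrl.grab_frame('side');T=ctrl.grab_frame('top');pickle.dump((S,T),open('f6.pkl','wb'))
go(.3,.2,.3,1.1)
for f,w in ((S,(228,115,306,180)),(T,(183,190,242,256))):
    x0,y0,x1,y1=w;g=cv2.resize(f['color'].max(2)[y0:y1,x0:x1],((x1-x0)//2,(y1-y0)//2),interpolation=cv2.INTER_AREA)
    for r in g: print(' '.join('%2d'%(v//10) for v in r))
    print()
g=S['color'].max(2);print('tee top',blob(g<50,(321,156),9));print('post',blob((g>130)&(g<215),(299,183),6))
for sl in (.9,1.0,1.1): print(sl,proj(T,L(.115,210-np.degrees(sl),.034)).round(1))
E
```

```text
t 46.4 tcp [0.3746 0.2439 0.2534] rpy [3.136 0.006 1.1  ] F [ 0.4  0.6 -0.2] | turn first 0.0 then mm [-73.  -46.6 -46.6] q [-0.75  0.17  0.07  2.04 -0.    0.94 -1.15]
 3  2  2  3  3  3  4 12  9  8  5  4  4  4  5  3  2  4  6  6  6  6  6  6  6  6  6  6  6  6  6  6  8 11 11 11 11 11 11
 3  2  2  2  3  2  3  5  5  5  4  4  5  5  7  5  4  6  6  6  6  6  6  6  6  6  6  6  6  6  6  6  6  8 11 11 11 11 11
 4  2  2  2  2  3  2  5  5  5  6  6  6  6  6  6  6  6  6  6  6  6  6  6  6  6  6  6  6  6  6  6  8 11 11 11 11 11 11
 4  3  2  2  2  2  2  6  6  6  6  6  6  6  6  6  6  6  6  6  6  6  6  6  6  6  6  6  6  8  9 11 11 11 11 11 11 11 11
 4  2  2  2  2  3  3  6  6  6  6  6  6  6  6  6  6  6  6  6  6  6  6  6  6  7  9  9 11 11 10 11 10 11 11 11 10 11 11
 5  3  2  2  2  2  2  6  6  6  6  6  6  6  6  6  6  6  6  6  6  6  7  9 10 11 10 11 11 11 11 11 11 11 11 11 11 10 11
 6  3  2  2  2  2  3  6  6  6  6  6  6  6  6  6  6  6  6  8  9 11 11 11 12 17 14 10 10 11 11 10 11 11 11 11 11 10 10
 6  5  3  2  2  3  6  6  6  6  6  6  6  6  6  6  8  9 11 11 12 14 17 14 13  9 15 16 10 11 11 11 11 11 11 11 11 11
[... 5154 characters left out ...]
8  6  5
15 15 16 15 14 13 13 13 13 14 12 12 15 13  7  5  6  6  5  4  4  5  5  6  5  4  5  4  5
15 16 14 13 13 13 13 12 12 14 14 11 14 16 12  6  5  5  6  5  5  5  5  5  5  4  4  4  4
15 14 13 13 13 13 13 12 11 12 15 14 11 16 16 10  5  5  5  6  5  5  5  6  5  4  4  4  4
13 12 12 12 12 12 12 11 11 11 15 16 14 14 16 15  8  5  5  5  5  5  5  5  5  4  4  4  4
12 12 12 13 12 12 12 11 11 10 11 15 16 13 14 16 13  7  5  5  5  5  5  6  5  4  4  4  4
13 12 13 12 12 12 12 11 11 10 10 10 11 13 11 14 15 12  6  5  5  5  5  6  5  4  6  5  4

tee top (array([321.02173913, 155.86956522]), np.int32(46))
post (array([297.33333333, 182.66666667]), np.int32(6))
0.9 [292.7 212.2]
1.0 [289.6 210.5]
1.1 [286.6 208.4]
```

The reject lies inside the bin, and the clamped tee is unmoved at (321.0,155.9). A last check of the handle position.

```bash
python3 - <<'E'
from crank import *; import pickle
S,T=pickle.load(open('f6.pkl','rb'));g=S['color'].max(2);print(g[174:192,290:312])
for sl in (.9,1.,1.1): print(sl,'post top',proj(S,L(.115,210-np.degrees(sl),.034)).round(1),'post foot',proj(S,L(.115,210-np.degrees(sl),-.013)).round(1))
print(T['color'].max(2)[203:220,280:300])
E
```

```text
[[109 111 117 111 109 110 109 113 113 107 105 109 113 111 108 111 109 113
  114 106 111 111]
 [109 111 110 107 109 107 115 110 114 112 107 111 107 109 112 113 111 110
  113 113 112 116]
 [110 110 113 112 112 115 117 116 115 116 112 105 107 108 105 107 106 107
  109 110 111 112]
 [112 110 114 112 108 113 108 111 113 111 108 107 108 113 110 108 111 107
  112 115 113 110]
 [112 107 107 115 112 112 111 110 116 112 110 105 105 116 105 109 110 110
  109 107 114 113]
 [114 107 110 112 110 110 115 104 109 109 108 103 108 111 115 111 112 114
  115 107 112 110]
 [112 112 114 110 112 110 109 112 107 103 109 102 104 107 110 113 111 113
  111 109 109 114]
 [109 113 108 109 107 112 105 104 133 203 236 202  99 109 111 117 115 110
  110 108 111 115]
 [112 110 113 107 108 110 112 168 238 248 240 210 143 102 105 115 109 114
  112 111 109 112]
 [110 107 111 107 112 106 154 237 249 239 247 242 147 107 106 108 112 108
  112 113 111 113]
 [117 114 109 114 111 106 105 175 250 249 247 189 100 119 109 110 110 110
  112 112 110 107]
 [108 106 111 113 108 107 111 163 215 191 173  98 112 120 119 105 103 112
  1
[... 1473 characters left out ...]
 103 104
  102  96]
 [ 99  98  99  98 100 100 100 101 147 194 214 211 203 154  98 103 102 102
  104 103]
 [ 99  97 100 100  89  80  79  79  99 135 152 164 149 116 100 102 103 101
  101 102]
 [ 98  99 100  90  69  67  68  65  67  74  79  97 105 100 102 100 103 101
  106  90]
 [ 98 101  91  71  67  66  68  66  65  63  59  68  92 100 102 102 103 103
   93  74]
 [ 98  89  74  64  64  66  67  67  69  65  67  65  76  80  82  92 102  94
   73  69]
 [ 88  74  65  64  66  68  66  64  66  66  66  69  64  68  66  76  82  74
   66  65]
 [ 96  91  77  65  64  66  65  65  67  68  65  67  69  69  68  67  68  68
   67  69]
 [ 98 101  82  66  65  64  68  67  66  65  67  67  68  67  69  67  65  66
   67  68]]
```

```bash
python3 -c "
from cell import ctrl
print(ctrl.finish_job())"
```

```text
the job is handed in; nothing more can be done
None
```

The job is handed in: the good tee is clamped square in the chuck (about 18 N at the crank, sleeve near 0.95 rad) and the crooked tee lies in the scrap bin; on the way I dropped the good tee once near the bin, and its top end landed on the magnet, which I did not check for having moved.

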